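Load the cup dryer with its isolator off

TASK

Turn the dryer's red rotary isolator handle to off before you touch the cups. Then hang both tumblers mouth-down on the dryer's two slanting pegs, one on each, pushed fully on so that they rest on the peg ends and drain. When both hang there, turn the isolator back on, and leave the other things on the counter where they are.

Things in the scene. Friction and masses are not known exactly. Their poses are not given: they have to be found in the camera images.
- switch (a joint): turning angle of the isolator's handle: 0 = on, 1.047 (60 degrees) = off, anticlockwise seen from above from on to off; starts on. An over-centre spring holds it in either end detent: it resists with up to about 0.2 N m on the way to the middle (0.52), then snaps on to the other end by itself. Rigid stops at both ends
- isolator: isolator box fixed to the counter: grey, 84 x 84 mm, 60 mm tall with a 76 mm yellow dial plate on top up to 64 mm; a black cable gland sticks out 22 mm at its -y side (22 mm above the counter). Origin: centre of its underside, z up. On the plate a green dot lies at -x of the centre (on) and a black dot 60 degrees anticlockwise from it seen from above (off)
- switch_grip (a point): point on the vertical turning axis of the handle, about 95 mm above the counter, in the red bar grip: the bar is 56 mm long, 14 mm wide and 36 mm tall, its top is 105 mm above the counter, and it stands on a red disc 52 mm across whose top is 71 mm above the counter. The point's x axis runs along the bar, its -x is the pointer end with a white line; its y is across the bar
- switch_pointer (a point): pointer end of the red bar grip, 28 mm from the turning axis, at the same height; it points to the black dot (off) or the green dot (on)
- dryer: cup dryer fixed to the counter: grey drip tray 220 mm wide (its y), floor 14 mm and rim 24 mm high, reaching 70 mm to -x of the origin; behind it a white blower housing 85 mm tall, 46 to 80 mm to +x; two steel pegs with feet at x = 0, 110 mm apart. Origin: at counter height, midway between the pegs' feet; x points away from the robot, y left, z up
- bin_packs: obstacle, fixed: grey wire basket full of kraft envelopes at the right of the work, 246 mm (x) by 360 mm (y), walls 180 mm tall, envelopes up to 230 mm; origin at the centre of its underside. It stands between the arm's start and the work. Other fixed obstacles: a 40 mm upright post at world x 0.67, y 0.35 m, with a thin screen above 0.2 m to its left, and a blue bag left of y = 0.49 m
- peg_right_tip (a point): tip (very end) of the dryer's right-hand peg as the robot sees it: a round steel bar 10 mm across with a domed end, sloping 30 degrees from vertical, leaning to the dryer's -x. From the tip it runs 125 mm down along the dryer's direction (0.5, 0, -0.866) to the tray floor, so the tip stands 122 mm above the counter
- peg_left_tip (a point): tip (very end) of the dryer's left-hand peg as the robot sees it: a round steel bar 10 mm across with a domed end, sloping 30 degrees from vertical, leaning to the dryer's -x. From the tip it runs 125 mm down along the dryer's direction (0.5, 0, -0.866) to the tray floor, so the tip stands 122 mm above the counter
- cup_white: white glazed straight tumbler without handle, standing mouth-down on the counter: 58 mm across, 85 mm tall, wall 3.5 mm (51 mm across inside), 80 mm deep inside, closed end 5 mm thick, about 0.12 kg. Origin: centre of the mouth (open rim); z points from the mouth to the closed end, so it is up at the start
- cup_blue: blue glazed straight tumbler without handle, standing mouth-down on the counter: 58 mm across, 85 mm tall, wall 3.5 mm (51 mm across inside), 80 mm deep inside, closed end 5 mm thick, about 0.12 kg. Origin: centre of the mouth (open rim); z points from the mouth to the closed end, so it is up at the start
- cup_white_floor (a point): centre of the inner face of the white tumbler's closed end, 80 mm along z from its origin
- cup_blue_floor (a point): centre of the inner face of the blue tumbler's closed end, 80 mm along z from its origin
- dropper: bystander: white bottle with tall red cap, 36 x 42 x 106 mm, upright; origin at the centre of its underside
- stamp: bystander: brown hand stamp with wooden knob, 26 x 44 x 72 mm, upright; origin at the centre of its underside
- tape: bystander: small dark roll of tape lying flat, 53 mm across, 19 mm tall; origin at the centre of its underside
- coins: bystander: green coin roll lying on its side, 24 mm thick, 64 mm long along its y; origin at the centre of its underside
Not all that is in view belongs to the job. Leave any brown look-alike of the cup_white alone.

How it is judged:
On the way, in this order (a step that is already met when the one before it is completed fails the run):
1. the isolator is off while both tumblers still stand where they were (within 20 mm) (value of joint switch above 0.93 rad and distance of each of cup_white, cup_blue from where it was at the start of the episode below 0.02 m), for 0.2 s.
2. both tumblers hang fully on, one on each peg, with the isolator still off (value of joint switch above 0.93 rad and ((distance between peg_right_tip and cup_white_floor below 0.03 m and z of peg_right_tip in the frame of cup_white between 0.066 and 0.083 m) or (distance between peg_left_tip and cup_white_floor below 0.03 m and z of peg_left_tip in the frame of cup_white between 0.066 and 0.083 m)) and ((distance between peg_right_tip and cup_blue_floor below 0.03 m and z of peg_right_tip in the frame of cup_blue between 0.066 and 0.083 m) or (distance between peg_left_tip and cup_blue_floor below 0.03 m and z of peg_left_tip in the frame of cup_blue between 0.066 and 0.083 m))), for 0.2 s.
3. the isolator is on again (value of joint switch below 0.12 rad), for 0.2 s.
At the end, for the whole second after the job is handed in: The isolator handle is at on (joint below 0.12 rad) and both tumblers hang at rest mouth-down, each on its own peg, the peg's tip inside the cup within 30 mm of the centre of the inner closed end and at least 66 mm deep (value of joint switch below 0.12 rad and ((distance between peg_right_tip and cup_white_floor below 0.03 m and z of peg_right_tip in the frame of cup_white between 0.066 and 0.083 m) or (distance between peg_left_tip and cup_white_floor below 0.03 m and z of peg_left_tip in the frame of cup_white between 0.066 and 0.083 m)) and ((distance between peg_right_tip and cup_blue_floor below 0.03 m and z of peg_right_tip in the frame of cup_blue between 0.066 and 0.083 m) or (distance between peg_left_tip and cup_blue_floor below 0.03 m and z of peg_left_tip in the frame of cup_blue between 0.066 and 0.083 m)) and linear speed of each of cup_white, cup_blue below 0.02 m/s); the robot touches nothing.
It fails at once if the white tumbler is off the counter and not hung on a peg while the isolator is not off (joint below 0.75) (value of joint switch below 0.75 rad and height (world z) of cup_white above 0.03 m and not ((distance between peg_right_tip and cup_white_floor below 0.03 m and z of peg_right_tip in the frame of cup_white between 0.066 and 0.083 m) or (distance between peg_left_tip and cup_white_floor below 0.03 m and z of peg_left_tip in the frame of cup_white between 0.066 and 0.083 m))).
It fails at once if the blue tumbler is off the counter and not hung on a peg while the isolator is not off (joint below 0.75) (value of joint switch below 0.75 rad and height (world z) of cup_blue above 0.03 m and not ((distance between peg_right_tip and cup_blue_floor below 0.03 m and z of peg_right_tip in the frame of cup_blue between 0.066 and 0.083 m) or (distance between peg_left_tip and cup_blue_floor below 0.03 m and z of peg_left_tip in the frame of cup_blue between 0.066 and 0.083 m))).
It fails at once if a bystander is moved by more than 25 mm or tipped over (one lying down: moved only) (distance of any of dropper, stamp, tape, coins from where it was at the start of the episode above 0.025 m or angle between any of dropper, stamp's own z axis and vertical above 0.5 rad).
It also fails if it takes over 72 s, if anything falls off the work surface, if the arm or the gripper's body presses on something with over 40 N, if the wrist force passes 120 N, or if a joint passes its speed limit or range.

ROBOT

A 7-joint arm with a two-finger parallel gripper is mounted at the origin on a cart in front of the work surface, level with it; the furniture and walls round the work are solid. World frame = base frame: x ahead of the robot, y to its left, z up, the work surface at z = 0. Lengths are in m, angles in rad, forces in N, time in s.
With the tool pointing down it reaches from about 0.425 to 0.925 m from the base axis. Payload 6.8 kg.
Tool frame: the origin (TCP) lies at the very end of the fingers, on their centre line; the grasp point (between the pads) lies 19 mm behind it (pinch_z is the distance from the TCP to the grasp point, in m); x points along the fingers, y is the direction in which the jaws open and shut, and the axes are right-handed (so a half turn about x gives the same grasp; the last joint's range is limited). The gripper opens to 85 mm and grips with 20 to 120 N. Pads are 22 mm wide; open, the fingers measure 114 mm over their backs; the gripper's body (76 mm by 85 mm) begins 54 mm behind the grasp point. The pads swing forward as they close: fully open they stand 13 mm farther back than shut.
Start: joints at [1.194, 0.477, 0.022, 1.555, -0.011, 1.109, -0.083], TCP at [0.179, -0.651, 0.193] pointing down, gripper open.
Joint ranges: [-2.96, 2.96], [-0.34, 2.1], [-1.41, 1.46], [0.24, 2.44], [-1.37, 4.51], [0.17, 1.92], [-2.96, 2.96]. Speed limits (rad/s): [2.39, 2.39, 3.14, 3.14, 3.14, 3.14, 3.14].

INTERFACE

Orientations are given as a unit quaternion [x, y, z, w].
In Python, from bench import * gives the robot as it stands.
- The arm moves only by the tool move_arm, never from a script. Its argument "plan" is a list of rows, each an object with "delta_rot": the turn, a rotation vector about the tool's x, y, z as a fraction of full scale, a list of three; "delta_pos": the shift along the tool's x, y, z as a fraction of full scale, a list of three; "claw": the closure, from -1 (fully open) to 1 (shut), so that 0 is half open. A call has 1 to 5 rows; each row shifts and turns the commanded pose from where the row before left it, along the tool's axes as they then stand; what a row does not reach is not made up. Full scale, the value 1, is 20 mm for a shift and 0.08 rad for a turn. A row lasts 1/12 s, in which the tool goes at most 41.7 mm and 7.16 degrees, less where a joint would pass 70% of its speed; a pose out of reach is approached as far as the arm can. A call with a number of a shift or a turn outside -1 to 1 is refused whole. A call with a gripper value outside its range is refused whole. The fingers move at their own pace and stop on an object; "grip_force" is the grip in N (left out, the last holds). Time passes only in rows, so rows that do not move let the fingers close. It gives the time, the measured TCP pose, the force and the opening at its end, in the units of the state.
- state(): the state, without advancing time (a new reading comes with each control period).
- get_image(name): name is "scene" or "top"; returns a dict with "img" (384x512x3 uint8, red, green, blue), "intrinsics" (3x3 intrinsics, pixels), "R" (3x3) and "t" (3): a world point X has camera coordinates R X + t. Camera axes: x right, y down, z forward; pixel columns grow to the right and rows downward; lengths in m; the calibration is good to about 2 mm. A picture is of the moment at which its call begins. There is no depth.
- close_job(): hands the job in, once; it reports no verdict.
Trained networks look in the newest picture that a camera, given by its name, has taken for a name from the list of things; names that differ only in an ending like _2 or _b are one class to them, and where a whole thing is asked for, a point or a joint stands for the part that bears it (a point fixed in the world has none). Each returns a list of dicts, best first, with "score" (0 to 1); they miss things now and then, are a little off and sometimes report something else, mostly with a low value. They report only what shows in the picture. A call takes as long as a camera call. They do not tell look-alikes from the thing itself.
- boxes_of(label, camera): "extent" ([left, top, right, bottom] in pixels, round what is visible of it).
The state is a dict: "t": time; "q": joint angles; "qvel": joint speeds; "joint_efforts": joint torques, N m; "eef_pos": TCP position; "eef_rot": TCP orientation; "ft_force": force on the tool from outside, world axes, zero at the start; "moment": the same for the moment, N m; "width": finger opening in m.
Only numpy, scipy, OpenCV 4.12 (cv2) and the standard library are available. Lean on these libraries where they do the work, as an engineer would, in place of code of your own. Each camera call takes 0.05 s, during which the arm holds its last target.

## Working session

There is one attempt and no reset: what is moved stays moved. The work goes in short steps, Python scripts to look and compute and a tool call to move; the robot and the scene stay as the last step left them, time stands still between calls to the robot, and variables do not carry over. Pictures are saved under pics/ and viewed, and the job is handed in when it is done.

Besides the shell and the picture viewer there is one more tool, called after "Call:" as name(argument=value, ...) on one line, values as JSON. move_arm: Moves the arm, as the interface text tells. Shift numbers are shares of 20 mm and turn numbers shares of 0.08 rad, none past 1 either way. Its arguments: {"type":"object","properties":{"plan":{"type":"array","items":{"type":"object","properties":{"delta_rot":{"type":"array","items":{"type":"number"}},"delta_pos":{"type":"array","items":{"type":"number"}},"claw":{"type":"number"}}}},"grip_force":{"type":"number"}},"required":["plan"]}

```bash
mkdir -p pics; ls; python3 - <<'E'
from bench import *
import cv2
s=state();print({k:(v if not hasattr(v,'tolist') else v.tolist()) for k,v in s.items()})
for n in ("scene","top"):
    d=get_image(n);cv2.imwrite(f"pics/{n}0.png",cv2.resize(d["img"][:,:,::-1],(800,600),interpolation=cv2.INTER_CUBIC))
    print(n,d["intrinsics"],d["R"],d["t"])
E
```

```text
pics
{'t': 0.0, 'q': [1.193920009376388, 0.4778129892509316, 0.02232443593846842, 1.5564407505479083, -0.011526064389592782, 1.1092948268237808, -0.08312950916549268], 'qvel': [-0.0013633204932813655, 0.0011786182524818895, -0.0001625254430776937, 0.00020118756902603253, -0.0005676050418366721, -0.0002786912758870095, -0.00012063983213924902], 'joint_efforts': [-0.0012533459812402725, -59.64446425437927, 1.6071105748414993, -28.120129108428955, 0.01244648708961904, 0.009402239229530096, -1.8178948266722728e-05], 'eef_pos': [0.17907186862250957, -0.6501324020368121, 0.19232134983812527], 'eef_rot': [-0.7006075049753765, -0.09537342865930581, 0.7008547589496043, -0.09410440975660046], 'ft_force': [0.4336442066871348, -0.9855981482848897, -0.9704808040583259], 'moment': [0.022488570346541645, -0.010205219369284188, -0.00903971188254026], 'width': 0.08558572706237623}
scene [[379.88283941   0.         257.80717267]
 [  0.         379.88283941 192.55790464]
 [  0.           0.           1.        ]] [[-0.47228316 -0.88142683 -0.00594605]
 [-0.67006209  0.36339686 -0.64727082]
 [ 0.57268265 -0.30171089 -0.76223692]] [0.30999963 0.43385576 0.68590972]
top [[360.69921817   0.         254.59360538]
 [  0.         360.69921817 190.30294003]
 [  0.           0.           1.        ]] [[ 0.0137566  -0.99979383 -0.01493525]
 [-0.99797552 -0.01280096 -0.06229769]
 [ 0.06209366  0.01576201 -0.99794586]] [0.03687087 0.60074524 1.08865543]
```

View pics/scene0.png

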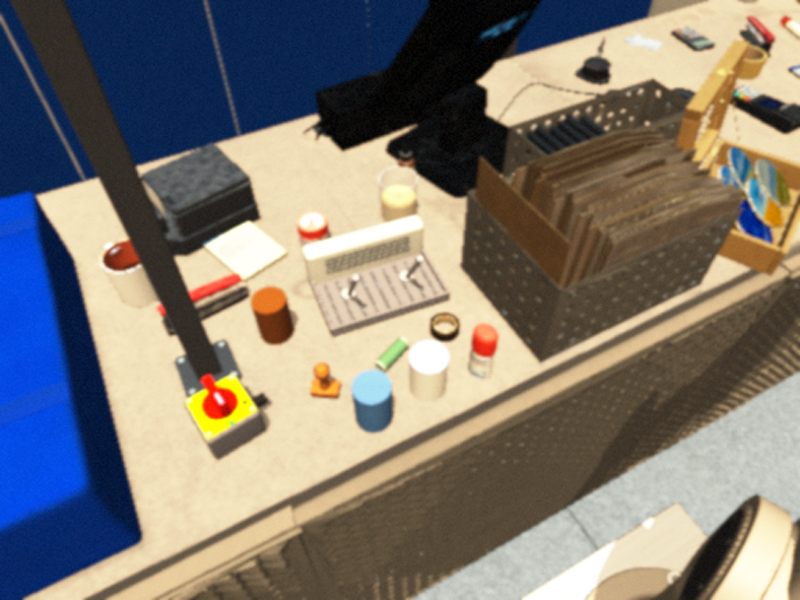

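View pics/top0.png

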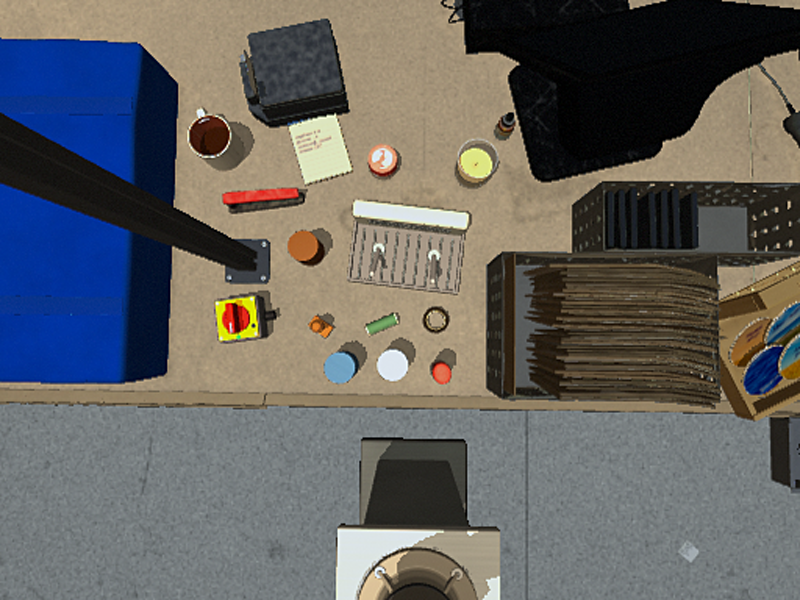

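The top view (800x600 scale) shows the white cup at (392,365), the blue cup at (340,367) and the isolator at (238,317) with the screen mast beside it. The pegs are near (378,255) and (433,265). A brown look-alike stands at (305,247), and I'll leave it alone. Next I'll take enlarged crops and measure.

```bash
cat > h.py <<'E'
from bench import *
import numpy as np, cv2
from scipy.spatial.transform import Rotation as Ro
def ray(d,u,v,z):
    K,R,t=map(np.array,(d["intrinsics"],d["R"],d["t"]))
    c=-R.T@t; r=R.T@np.linalg.solve(K,[u,v,1.]); s=(z-c[2])/r[2]; return c+s*r
def proj(d,X):
    K,R,t=map(np.array,(d["intrinsics"],d["R"],d["t"]))
    p=(R@np.atleast_2d(X).T).T+t; p=p@K.T; return p[:,:2]/p[:,2:]
def tri(ds,uvs):
    A=[];b=[]
    for d,(u,v) in zip(ds,uvs):
        K,R,t=map(np.array,(d["intrinsics"],d["R"],d["t"])); x,y,_=np.linalg.solve(K,[u,v,1.])
        for a,row in ((x,0),(y,1)):
            A.append(R[row]-a*R[2]); b.append(a*t[2]-t[row])
    A=np.array(A);b=np.array(b); return np.linalg.lstsq(A,b,rcond=None)[0]
E
python3 - <<'E'
from h import *
np.set_printoptions(precision=4,suppress=True)
T=get_image("top");S=get_image("scene")
for l in ["cup_white","cup_blue","isolator","switch_grip","dropper","stamp","tape","coins","peg_left_tip","dryer"]:
    for c in ("top","scene"):
        for b in boxes_of(l,c)[:4]: print(l,c,np.round(b["extent"],1),round(b["score"],2))
def crop(d,x0,y0,x1,y1,k,n):
    cv2.imwrite("pics/"+n,cv2.resize(d["img"][y0:y1,x0:x1,::-1],None,fx=k,fy=k,interpolation=cv2.INTER_CUBIC))
crop(T,130,120,310,250,4,"t1.png"); crop(S,110,120,330,300,3.5,"s1.png")
crop(T,130,180,180,225,12,"iso.png"); 
E
```

```text
cup_white top [186.  149.5 210.6 172.7] 0.9
cup_white top [241.5 225.5 261.6 245.2] 0.55
cup_white scene [160.7 183.5 187.2 220.2] 0.63
cup_white scene [262.7 217.6 287.  259.4] 0.61
cup_white scene [303.6 204.8 319.2 245.9] 0.22
cup_blue top [211.7 224.7 226.2 244.8] 0.59
cup_blue scene [223.2 236.4 253.5 278.1] 0.55
cup_blue scene [191.6 138.9 284.7 215.9] 0.45
isolator top [138.2 191.8 176.6 221.3] 0.93
isolator top [243.2 223.7 260.9 244. ] 0.41
isolator scene [116.4 236.4 169.6 291.2] 0.91
switch_grip scene [131.2 239.6 151.6 268. ] 0.64
dropper top [273.9 227.4 287.1 250.7] 0.64
dropper top [224.5 129.3 299.1 192.1] 0.39
dropper scene [301.9 206.5 317.  247.6] 0.9
stamp top [195.1 204.  213.8 216.7] 0.7
stamp scene [196.7 233.9 218.8 253.2] 0.55
tape top [270.5 198.6 286.5 212.1] 0.62
tape top [208.5 222.9 229.8 249.3] 0.61
tape top [133.5 191.6 176.7 222.2] 0.25
tape scene [272.6 201.8 295.8 219.6] 0.82
tape scene [195.3 138.5 286.5 216.2] 0.63
coins top [232.9 201.5 253.8 214.2] 0.43
coins scene [238.8 219.4 259.2 236.2] 0.66
peg_left_tip top [221.7 127.9 299.6 190.1] 0.69
peg_left_tip top [139.7 199.8 159.5 215.2] 0.18
peg_left_tip scene [260.9 216.2 285.6 257.7] 0.18
dryer top [225.1 129.4 300.3 188.6] 0.97
dryer scene [194.6 138.4 289.8 211.8] 0.61
```

View pics/t1.png

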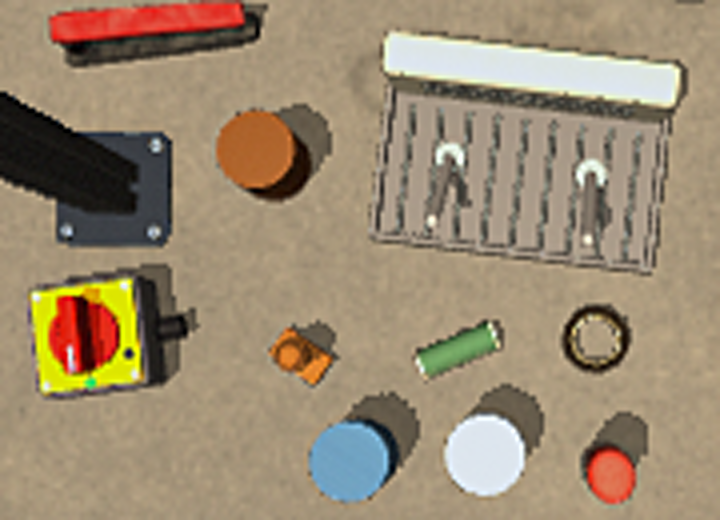

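View pics/s1.png

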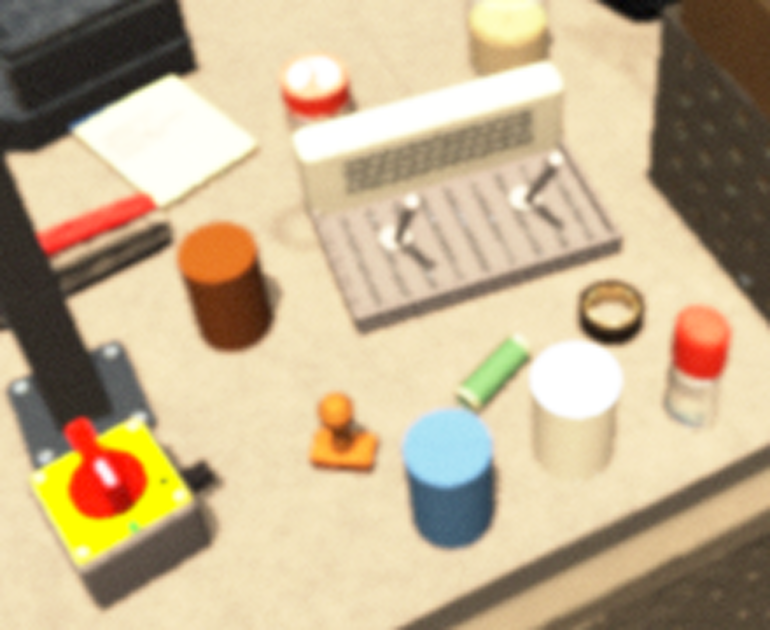

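View pics/iso.png

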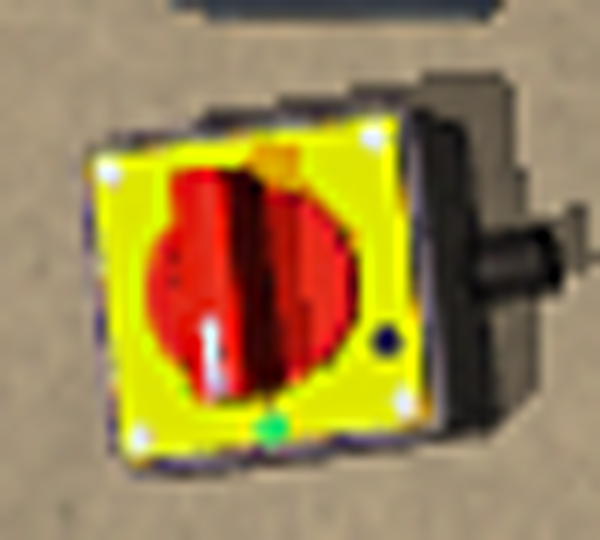

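```bash
cat > meas.py <<'E'
from h import *
np.set_printoptions(precision=4,suppress=True)
T=get_image("top");S=get_image("scene")
c=lambda x,y:((x+.5)/4-.5+130,(y+.5)/4-.5+120)
cs=lambda x,y:((x+.5)/3.5-.5+110,(y+.5)/3.5-.5+120)
ci=lambda x,y:((x+.5)/12-.5+130,(y+.5)/12-.5+180)
hsv=cv2.cvtColor(T["img"],cv2.COLOR_RGB2HSV)
def seg(box,cond):
    x0,y0,x1,y1=box; m=np.zeros(hsv.shape[:2],np.uint8); m[y0:y1,x0:x1]=cond(hsv[y0:y1,x0:x1].astype(int)).astype(np.uint8)
    n,l,st,ce=cv2.connectedComponentsWithStats(m); k=1+np.argmax(st[1:,4]); return ce[k],st[k]
cw,sw=seg((235,215,268,250),lambda h:(h[...,1]<40)&(h[...,2]>190)); print("white",cw,sw,ray(T,*cw,.085))
cb,sb=seg((203,218,232,250),lambda h:(h[...,0]>95)&(h[...,0]<115)&(h[...,1]>90)&(h[...,2]>110)); print("blue",cb,sb,ray(T,*cb,.085))
for n,p in dict(tl=(106,170),tr=(372,138),br=(404,402),bl=(138,438),green=(272,428),black=(386,340)).items(): print(n,ray(T,*ci(*p),.064))
print("bar ends top",ray(T,*ci(202,182),.105),ray(T,*ci(215,392),.105))
print("pegL top",ray(T,*c(432,221),.12), tri([T,S],[c(432,221),cs(411,202)]))
print("pegR top",ray(T,*c(587,240),.12), tri([T,S],[c(587,240),cs(556,159)]))
print("footL",ray(T,*c(451,154),.014),"footR",ray(T,*c(591,174),.014))
for n,p,z in [("house",(387,33),.085),("house",(680,66),.085),("house",(384,76),.085),("house",(679,108),.085),("trayfl",(374,238),.024),("trayfr",(652,271),.024)]: print(n,ray(T,*c(*p),z))
for n,p,z in [("drop",(611,476),.106),("stamp",(292,352),.07),("tape",(597,338),.019),("coins",(458,350),.024),("brown",(255,149),.085)]: print(n,ray(T,*c(*p),z))
E
python3 meas.py
```

```text
white [250.8328 233.4322] [241 224  20  20 317] [0.4721 0.0529 0.085 ]
blue [217.0334 234.9431] [208 226  19  19 299] [0.4664 0.1498 0.085 ]
tl [0.5829 0.3878 0.064 ]
tr [0.5916 0.3222 0.064 ]
br [0.5268 0.3124 0.064 ]
bl [0.5171 0.3777 0.064 ]
green [0.52   0.3447 0.064 ]
black [0.542  0.3173 0.064 ]
bar ends top [0.5784 0.351  0.105 ] [0.5288 0.3463 0.105 ]
pegL top [0.6366 0.0914 0.12  ] [0.6374 0.0929 0.12  ]
pegR top [ 0.6246 -0.0172  0.12  ] [ 0.6251 -0.016   0.121 ]
footL [0.7001 0.0842 0.014 ] footR [ 0.6857 -0.0245  0.014 ]
house [0.7778 0.1288 0.085 ]
house [ 0.7557 -0.085   0.085 ]
house [0.746  0.1304 0.085 ]
house [ 0.7248 -0.0845  0.085 ]
trayfl [0.633  0.1418 0.024 ]
trayfr [ 0.6103 -0.0712  0.024 ]
drop [ 0.4601 -0.0362  0.106 ]
stamp [0.5443 0.1955 0.07  ]
tape [ 0.5588 -0.03    0.019 ]
coins [0.5481 0.076  0.024 ]
brown [0.6913 0.2234 0.085 ]
```

```bash
cat >> h.py <<'E'
def go(p,Rt=None,scale=None):
    """remaining move in tool units (shift /20mm in tool axes; rot /0.08)"""
    s=state();R0=Ro.from_quat(s["eef_rot"]); d=np.array(p)-s["eef_pos"]
    print("tool axes x,y,z (cols)\n",R0.as_matrix().round(3)); print("d world",d.round(4),"tool units",(R0.inv().apply(d)/.02).round(3))
    if Rt is not None: print("rotvec tool units",((R0.inv()*Rt).as_rotvec()/.08).round(3))
def down(yaw,tilt=0,dyaw=0):
    """tool y at world yaw angle, x down; then tilted by tilt toward direction dyaw"""
    y=np.array([np.cos(yaw),np.sin(yaw),0]);x=np.array([0,0,-1.]);R=Ro.from_matrix(np.c_[x,y,np.cross(x,y)])
    return Ro.from_rotvec(tilt*np.array([np.sin(dyaw),-np.cos(dyaw),0]))*R
E
python3 - <<'E'
from h import *
go([.5546,.35,.3]); 
for y in (np.pi/2+.15,-np.pi/2+.15): go([.5546,.35,.3],down(y))
print(down(np.pi/2-.115,.5236,-.115).as_matrix().round(3))
E
```

```text
tool axes x,y,z (cols)
 [[-0.     0.266 -0.964]
 [ 0.    -0.964 -0.266]
 [-1.    -0.     0.   ]]
d world [0.3754 1.0008 0.1067] tool units [ -5.335 -43.258 -31.381]
tool axes x,y,z (cols)
 [[-0.     0.266 -0.964]
 [ 0.    -0.964 -0.266]
 [-1.    -0.     0.   ]]
d world [0.3754 1.0008 0.1067] tool units [ -5.335 -43.258 -31.381]
rotvec tool units [-3.7785e+01 -1.0000e-03  0.0000e+00]
tool axes x,y,z (cols)
 [[-0.     0.266 -0.964]
 [ 0.    -0.964 -0.266]
 [-1.    -0.     0.   ]]
d world [0.3754 1.0008 0.1067] tool units [ -5.335 -43.258 -31.381]
rotvec tool units [1.485 0.    0.   ]
[[ 0.497  0.115  0.86 ]
 [-0.057  0.993 -0.099]
 [-0.866  0.     0.5  ]]
```

Call:
move_arm(plan=[{"delta_pos": [-1, -0.5, -0.5], "delta_rot": [0, 0, 0], "claw": -0.6}, {"delta_pos": [-1, -0.9, -0.9], "claw": -0.6, "delta_rot": [0, 0, 0]}, {"delta_pos": [-1, -0.9, -1], "claw": -0.6, "delta_rot": [0, 0, 0]}, {"delta_pos": [-1, -0.9, -1], "claw": -0.6, "delta_rot": [0, 0, 0]}, {"delta_pos": [-1, -0.9, -1], "claw": -0.6, "delta_rot": [0, 0, 0]}])

```text
t: 1.72
eef_pos: [0.2428, -0.5472, 0.2943]
eef_rot: [0.701, 0.095, -0.701, 0.095]
ft_force: [0.6, -0.5, 0.3]
width: 0.0684
```

Call:
move_arm(plan=[{"delta_pos": [-0.6, -0.9, -1], "delta_rot": [0, 0, 0], "claw": -0.6}, {"delta_pos": [-0.6, -0.9, -1], "claw": -0.6, "delta_rot": [0, 0, 0]}, {"delta_pos": [-0.5, -0.9, -1], "claw": -0.6, "delta_rot": [0, 0, 0]}, {"delta_pos": [-0.5, -0.9, -1], "claw": -0.6, "delta_rot": [0, 0, 0]}, {"delta_pos": [-0.3, -0.9, -1], "claw": -0.6, "delta_rot": [0, 0, 0]}])

```text
t: 2.13
eef_pos: [0.3156, -0.4341, 0.3448]
eef_rot: [0.701, 0.094, -0.7, 0.095]
ft_force: [-0.3, -0.2, 0.4]
width: 0.0686
```

```bash
python3 - <<'E'
from h import *
s=state();print(s["t"],np.round(s["q"],3),np.round(s["eef_pos"],4),s["width"])
go([.46,-.2,.34])
E
```

```text
2.1333 [ 0.908  0.141 -0.093  1.673  0.014  1.327 -0.49 ] [ 0.3156 -0.4341  0.3448] 0.06862487041722982
tool axes x,y,z (cols)
 [[ 0.001  0.265 -0.964]
 [-0.002 -0.964 -0.265]
 [-1.     0.002 -0.001]]
d world [ 0.1444  0.2341 -0.0048] tool units [  0.228  -9.37  -10.067]
```

Call:
move_arm(plan=[{"delta_pos": [0, -0.94, -1], "delta_rot": [0, 0, 0], "claw": -0.6}, {"delta_pos": [0, -0.94, -1], "claw": -0.6, "delta_rot": [0, 0, 0]}, {"delta_pos": [0, -0.94, -1], "claw": -0.6, "delta_rot": [0, 0, 0]}, {"delta_pos": [0, -0.94, -1], "claw": -0.6, "delta_rot": [0, 0, 0]}, {"delta_pos": [0, -0.94, -1], "claw": -0.6, "delta_rot": [0, 0, 0]}])

```text
t: 2.55
eef_pos: [0.3867, -0.3167, 0.3435]
eef_rot: [0.701, 0.095, -0.701, 0.095]
ft_force: [0.3, -0.5, -0.1]
width: 0.0681
```

Call:
move_arm(plan=[{"delta_pos": [0, -0.94, -1], "delta_rot": [0, 0, 0], "claw": -0.6}, {"delta_pos": [0, -0.94, -1], "claw": -0.6, "delta_rot": [0, 0, 0]}, {"delta_pos": [0, -0.94, -1], "claw": -0.6, "delta_rot": [0, 0, 0]}, {"delta_pos": [0, -0.94, -1], "claw": -0.6, "delta_rot": [0, 0, 0]}, {"delta_pos": [0, -0.94, -1], "claw": -0.6, "delta_rot": [0, 0, 0]}])

```text
t: 2.97
eef_pos: [0.4582, -0.1994, 0.3436]
eef_rot: [0.701, 0.095, -0.701, 0.095]
ft_force: [1.3, 0.1, -0.9]
width: 0.0686
```

Call:
move_arm(plan=[{"delta_pos": [0, -1, -0.47], "delta_rot": [0, 0, 0], "claw": -0.6}, {"delta_pos": [0, -1, -0.47], "claw": -0.6, "delta_rot": [0, 0, 0]}, {"delta_pos": [0, -1, -0.47], "claw": -0.6, "delta_rot": [0, 0, 0]}, {"delta_pos": [0, -1, -0.47], "claw": -0.6, "delta_rot": [0, 0, 0]}, {"delta_pos": [0, -1, -0.47], "claw": -0.6, "delta_rot": [0, 0, 0]}])

```text
t: 3.38
eef_pos: [0.4765, -0.0907, 0.3435]
eef_rot: [0.701, 0.095, -0.701, 0.095]
ft_force: [0.8, 0.6, -0.4]
width: 0.0683
```

Call:
move_arm(plan=[{"delta_pos": [0, -1, -0.47], "delta_rot": [0, 0, 0], "claw": -0.6}, {"delta_pos": [0, -1, -0.47], "claw": -0.6, "delta_rot": [0, 0, 0]}, {"delta_pos": [0, -1, -0.47], "claw": -0.6, "delta_rot": [0, 0, 0]}, {"delta_pos": [0, -1, -0.47], "claw": -0.6, "delta_rot": [0, 0, 0]}, {"delta_pos": [0, -1, -0.47], "claw": -0.6, "delta_rot": [0, 0, 0]}])

```text
t: 3.8
eef_pos: [0.4953, 0.0181, 0.3435]
eef_rot: [0.701, 0.095, -0.701, 0.095]
ft_force: [0.3, -0.6, -0.8]
width: 0.0686
```

Call:
move_arm(plan=[{"delta_pos": [0, -1, -0.47], "delta_rot": [0, 0, 0], "claw": -0.6}, {"delta_pos": [0, -1, -0.47], "claw": -0.6, "delta_rot": [0, 0, 0]}, {"delta_pos": [0, -1, -0.47], "claw": -0.6, "delta_rot": [0, 0, 0]}, {"delta_pos": [0, -1, -0.47], "claw": -0.6, "delta_rot": [0, 0, 0]}, {"delta_pos": [0, -1, -0.47], "claw": -0.6, "delta_rot": [0, 0, 0]}])

```text
t: 4.22
eef_pos: [0.5141, 0.127, 0.3435]
eef_rot: [0.701, 0.095, -0.701, 0.095]
ft_force: [0.2, -1.0, -0.5]
width: 0.0681
```

```bash
python3 - <<'E'
from h import *
s=state();print(s["t"],np.round(s["q"],3),np.round(s["eef_pos"],4),s["width"])
go([.5546,.35,.2],down(-np.pi/2+.15))
E
```

```text
4.2167 [ 0.172  0.175 -0.61   1.661  0.103  1.338 -1.757] [0.5141 0.127  0.3435] 0.06805179582388816
tool axes x,y,z (cols)
 [[ 0.     0.265 -0.964]
 [-0.    -0.964 -0.265]
 [-1.     0.    -0.   ]]
d world [ 0.0405  0.223  -0.1435] tool units [  7.173 -10.217  -4.909]
rotvec tool units [ 1.481 -0.005 -0.003]
```

Call:
move_arm(plan=[{"delta_pos": [0.3, -1, -0.47], "delta_rot": [0.15, 0, 0], "claw": -0.6}, {"delta_pos": [0.3, -1, -0.47], "claw": -0.6, "delta_rot": [0.15, 0, 0]}, {"delta_pos": [0.3, -1, -0.45], "claw": -0.6, "delta_rot": [0.15, 0, 0]}, {"delta_pos": [0.6, -1, -0.45], "claw": -0.6, "delta_rot": [0.15, 0, 0]}, {"delta_pos": [0.6, -1, -0.4], "claw": -0.6, "delta_rot": [0.15, 0, 0]}])

```text
t: 4.63
eef_pos: [0.5337, 0.235, 0.3013]
eef_rot: [0.704, 0.073, -0.703, 0.073]
ft_force: [-0.3, 0.5, -0.9]
width: 0.0684
```

Call:
move_arm(plan=[{"delta_pos": [1, -1, -0.4], "delta_rot": [0.15, 0, 0], "claw": -0.6}, {"delta_pos": [1, -1, -0.4], "claw": -0.6, "delta_rot": [0.15, 0, 0]}, {"delta_pos": [1, -1, -0.4], "claw": -0.6, "delta_rot": [0.15, 0, 0]}, {"delta_pos": [1, -1, -0.4], "claw": -0.6, "delta_rot": [0.15, 0, 0]}, {"delta_pos": [1, -1, -0.4], "claw": -0.6, "delta_rot": [0.15, 0, 0]}])

```text
t: 5.05
eef_pos: [0.5544, 0.3404, 0.2003]
eef_rot: [0.705, 0.052, -0.705, 0.052]
ft_force: [-0.4, 0.1, 0.9]
width: 0.0685
```

```bash
python3 - <<'E'
from h import *
s=state();print(s["t"],np.round(s["q"],3),np.round(s["eef_pos"],4),s["width"])
go([.5546,.3495,.079],down(-np.pi/2+.15))
d=get_image("top"); cv2.imwrite("pics/a.png",cv2.resize(d["img"][160:250,100:220,::-1],None,fx=6,fy=6))
E
```

```text
5.05 [-0.213  0.501 -0.613  1.577  0.307  1.161 -2.314] [0.5544 0.3404 0.2003] 0.06847806392872112
tool axes x,y,z (cols)
 [[ 0.     0.147 -0.989]
 [-0.    -0.989 -0.147]
 [-1.     0.    -0.   ]]
d world [ 0.0002  0.0091 -0.1213] tool units [ 6.066 -0.45  -0.075]
rotvec tool units [-0.026 -0.003 -0.003]
```

View pics/a.png

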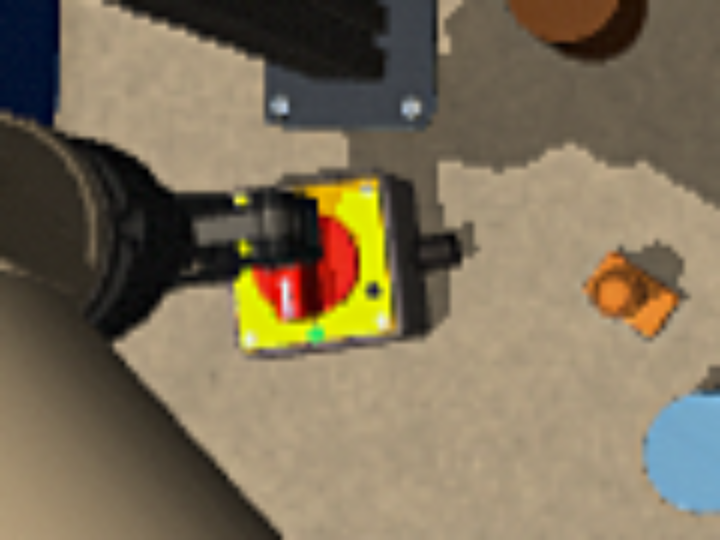

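Call:
move_arm(plan=[{"delta_pos": [1, -0.45, -0.07], "delta_rot": [0, 0, 0], "claw": -0.1}, {"delta_pos": [1, 0, 0], "claw": -0.1, "delta_rot": [0, 0, 0]}, {"delta_pos": [1, 0, 0], "claw": -0.1, "delta_rot": [0, 0, 0]}, {"delta_pos": [1, 0, 0], "claw": -0.1, "delta_rot": [0, 0, 0]}, {"delta_pos": [1, 0, 0], "claw": -0.1, "delta_rot": [0, 0, 0]}])

```text
t: 5.52
eef_pos: [0.5544, 0.3484, 0.1005]
eef_rot: [0.705, 0.052, -0.705, 0.053]
ft_force: [0.0, 0.2, -0.8]
width: 0.0468
```

Call:
move_arm(plan=[{"delta_pos": [1, 0, 0], "delta_rot": [0, 0, 0], "claw": -0.1}, {"delta_pos": [0, 0, 0], "claw": -0.1, "delta_rot": [0, 0, 0]}])

```text
t: 5.68
eef_pos: [0.5522, 0.3463, 0.0772]
eef_rot: [-0.703, -0.051, 0.707, -0.054]
ft_force: [0.3, -0.4, -0.4]
width: 0.0474
```

```bash
python3 - <<'E'
from h import *
s=state();print(s["t"],np.round(s["q"],3),np.round(s["eef_pos"],4),s["width"])
go([.5546,.3495,.079],down(-np.pi/2+.15))
d=get_image("top"); cv2.imwrite("pics/b.png",cv2.resize(d["img"][160:250,100:220,::-1],None,fx=6,fy=6))
d=get_image("scene"); cv2.imwrite("pics/bs.png",cv2.resize(d["img"][200:310,80:220,::-1],None,fx=5,fy=5))
E
```

```text
5.6833 [-0.258  0.629 -0.566  1.675  0.395  0.961 -2.391] [0.5522 0.3463 0.0772] 0.04735369177624751
tool axes x,y,z (cols)
 [[-0.005  0.148 -0.989]
 [-0.004 -0.989 -0.148]
 [-1.     0.003  0.006]]
d world [0.0024 0.0032 0.0018] tool units [-0.093 -0.14  -0.144]
rotvec tool units [-0.016  0.075 -0.042]
```

View pics/b.png

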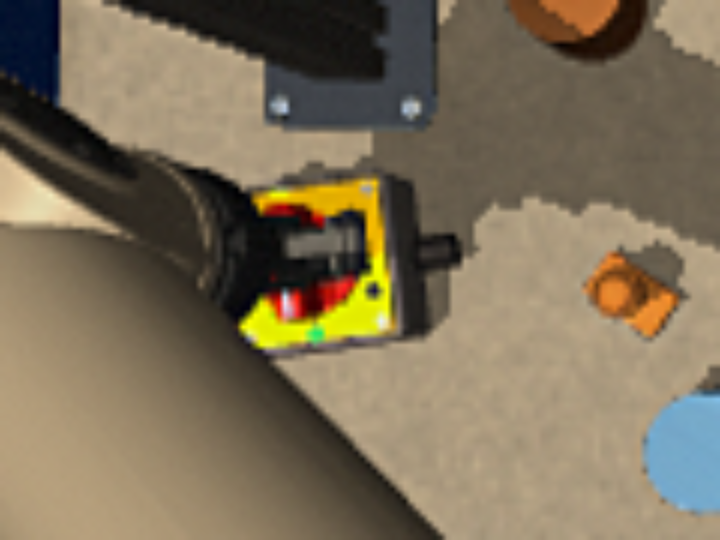

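View pics/bs.png

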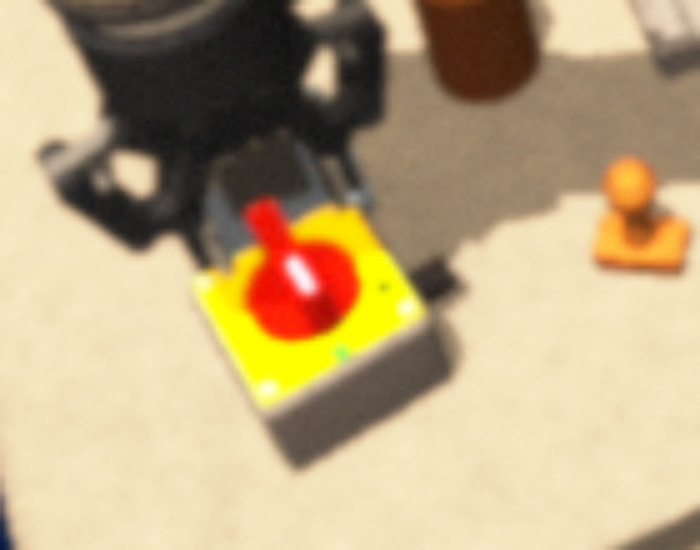

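```bash
python3 - <<'E'
from h import *
s=state()
for n,a,x0,y0,k in(("scene","bs2",80,200,5),("top","b2",100,160,6)):
    d=get_image(n); im=cv2.resize(d["img"][y0:y0+110,x0:x0+140,::-1],None,fx=k,fy=k)
    R=Ro.from_quat(s["eef_rot"])
    for o,c in (((0,0,0),(255,0,255)),((0,.034,0),(255,255,0)),((0,-.034,0),(255,255,0)),((-.073,0,0),(0,255,0)),((-.2,0,0),(0,255,255))):
        p=proj(d,s["eef_pos"]+R.apply(o))[0]; print(n,o,p)
        cv2.circle(im,(int((p[0]-x0+.5)*k),int((p[1]-y0+.5)*k)),5,c,-1)
    p=proj(d,[.5546,.35,.105])[0];cv2.drawMarker(im,(int((p[0]-x0+.5)*k),int((p[1]-y0+.5)*k)),(255,255,255))
    cv2.imwrite(f"pics/{a}.png",im)
E
```

```text
scene (0, 0, 0) [140.0588296  254.61141332]
scene (0, 0.034, 0) [154.0574566  246.68020344]
scene (0, -0.034, 0) [125.61750145 262.79344464]
scene (-0.073, 0, 0) [131.42257748 236.02320484]
scene (-0.2, 0, 0) [113.0500094  196.47906908]
top (0, 0, 0) [149.57626304 203.47982626]
top (0, 0.034, 0) [161.15540912 201.89969431]
top (0, -0.034, 0) [138.00227662 205.05925411]
top (-0.073, 0, 0) [141.30732351 202.7557021 ]
top (-0.2, 0, 0) [123.53566658 201.19940989]
```

View pics/bs2.png

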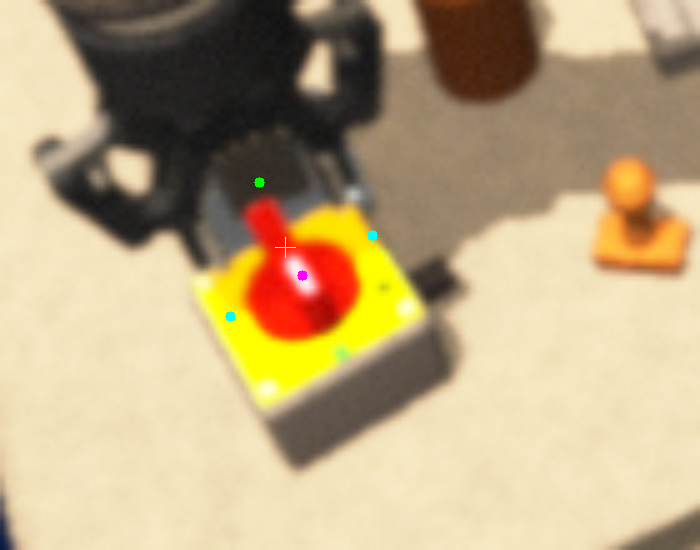

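View pics/b2.png

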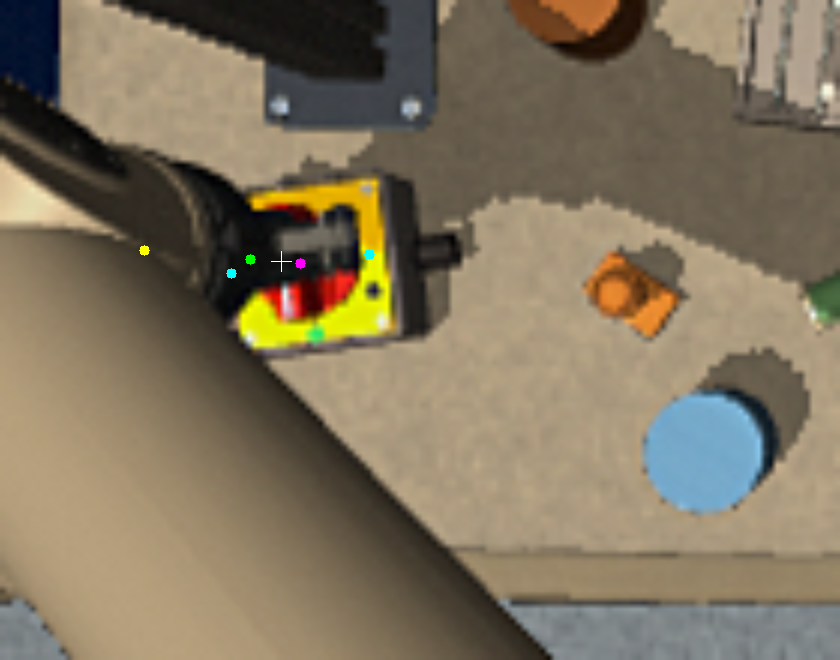

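```bash
python3 - <<'E'
from h import *
s=state();print(s["t"],s["eef_pos"],s["width"])
R=Ro.from_quat(s["eef_rot"])
for n,x0,y0,w,h,k in(("scene",60,120,200,170,4),("top",90,150,130,100,6)):
    d=get_image(n); cv2.imwrite(f"pics/c_{n}.png",cv2.resize(d["img"][y0:y0+h,x0:x0+w,::-1],None,fx=k,fy=k,interpolation=cv2.INTER_CUBIC))
s=state();print(s["t"],s["eef_pos"],s["ft_force"])
E
```

```text
5.8833 [0.55504547 0.34937593 0.08292415] 0.046812509556062004
5.9833 [0.55512823 0.34935943 0.0830529 ] [-0.48249532  1.45172776 -0.55911113]
```

View pics/c_scene.png

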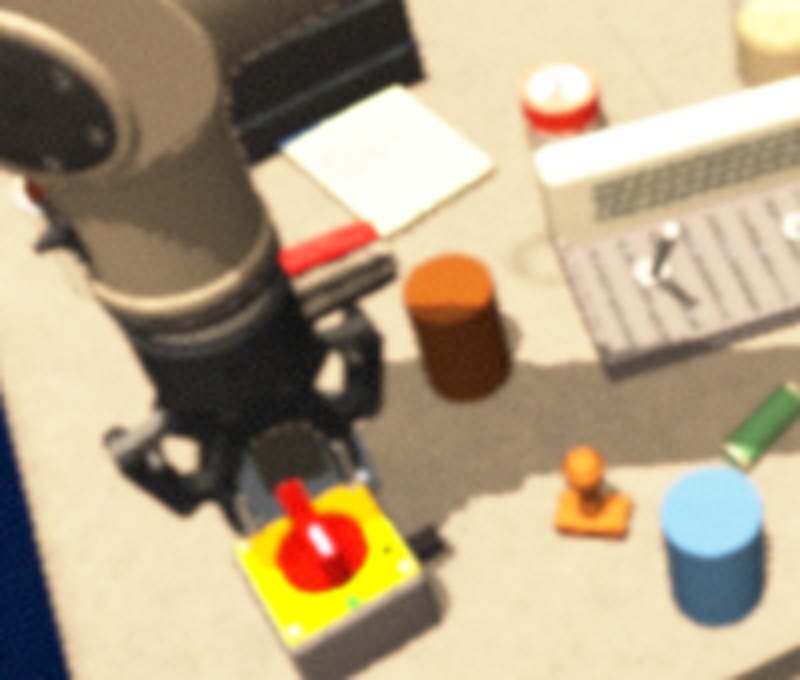

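View pics/c_top.png

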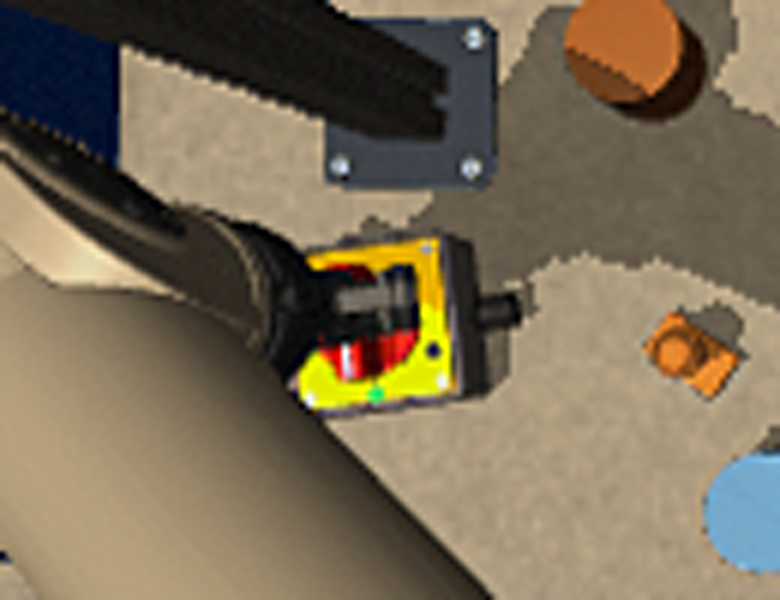

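Call:
move_arm(plan=[{"delta_pos": [0, 0, 0], "delta_rot": [0, 0, 0], "claw": 1}, {"delta_pos": [0, 0, 0], "claw": 1, "delta_rot": [0, 0, 0]}, {"delta_pos": [0, 0, 0], "claw": 1, "delta_rot": [0, 0, 0]}, {"delta_pos": [0, 0, 0], "claw": 1, "delta_rot": [0, 0, 0]}], grip_force=25)

```text
t: 6.32
eef_pos: [0.5543, 0.3487, 0.0816]
eef_rot: [0.705, 0.053, -0.705, 0.053]
ft_force: [-0.4, -0.6, -0.4]
width: 0.0004
```

```bash
python3 - <<'E'
from h import *
s=state();print(s["t"],s["eef_pos"],s["width"],s["ft_force"],s["moment"])
for n,x0,y0,w,h,k in(("scene",60,120,200,170,4),("top",90,150,130,100,6)):
    d=get_image(n); cv2.imwrite(f"pics/d_{n}.png",cv2.resize(d["img"][y0:y0+h,x0:x0+w,::-1],None,fx=k,fy=k,interpolation=cv2.INTER_CUBIC))
E
```

```text
6.3167 [0.55431668 0.34869839 0.0815786 ] 0.00040905503425029327 [-0.41099611 -0.55294765 -0.3887779 ] [-0.04535231 -0.03165275  0.00169793]
```

View pics/d_scene.png

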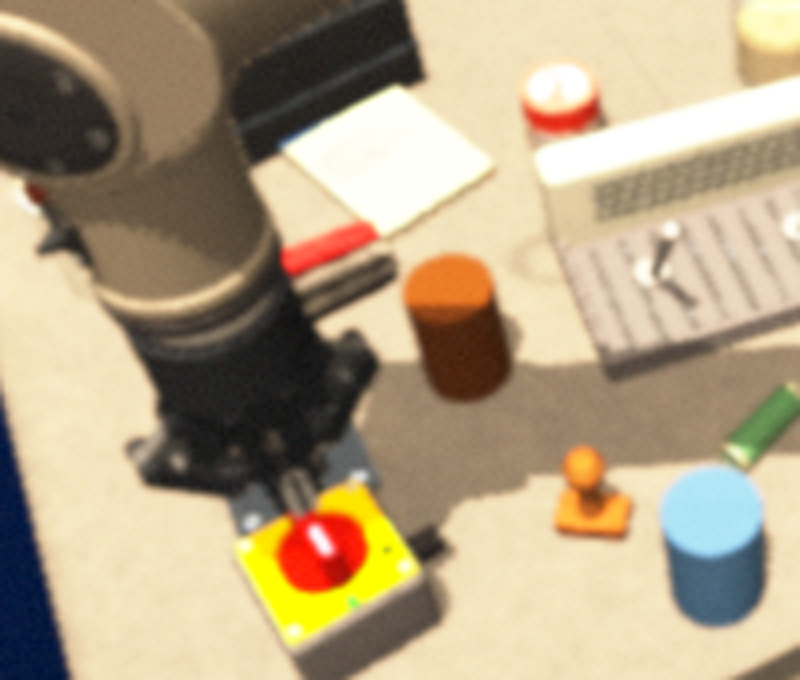

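View pics/d_top.png

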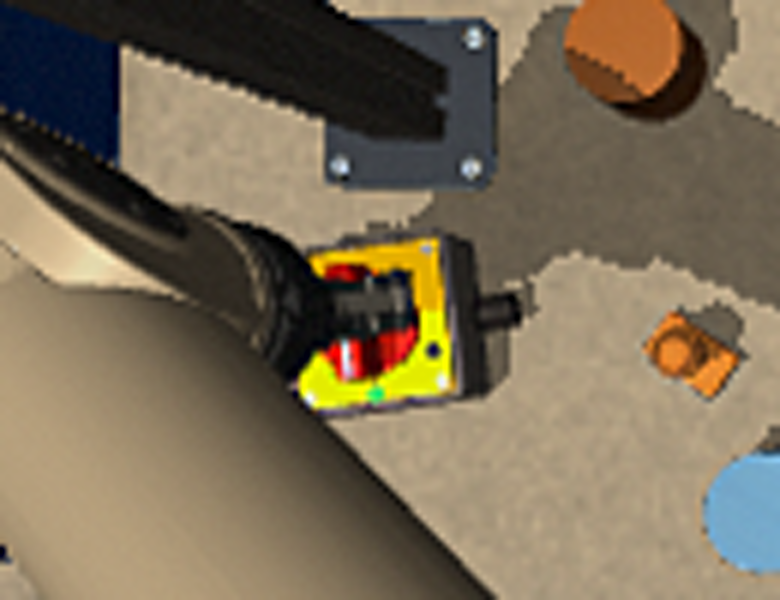

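```bash
python3 - <<'E'
from h import *
T=get_image("top");S=get_image("scene")
from scipy.optimize import least_squares
for tv in (199.5,200.1,200.7):
  for sv in (246.6,247.6,249):
    f=lambda X:[proj(T,X)[0][1]-tv,proj(S,X)[0][0]-135.1,proj(S,X)[0][1]-sv]
    print(tv,sv,least_squares(f,[.56,.35,.1]).x.round(4))
X=np.array(state()["eef_pos"]);print(X,proj(T,X),proj(S,X))
# dot triangulation
c=lambda x,y:((x+.5)/12-.5+130,(y+.5)/12-.5+180); cs=lambda x,y:((x+.5)/3.5-.5+110,(y+.5)/3.5-.5+120)
print("green",tri([T,S],[c(272,428),cs(136,527)]),"black",tri([T,S],[c(386,340),cs(164,482)]))
E
```

```text
199.5 246.6 [0.5649 0.3512 0.1011]
199.5 247.6 [0.565  0.3521 0.0975]
199.5 249 [0.5652 0.3533 0.0925]
200.1 246.6 [0.5631 0.3511 0.1035]
200.1 247.6 [0.5632 0.352  0.1   ]
200.1 249 [0.5634 0.3532 0.095 ]
200.7 246.6 [0.5613 0.351  0.1059]
200.7 247.6 [0.5614 0.3519 0.1024]
200.7 249 [0.5615 0.3531 0.0974]
[0.55420143 0.34862718 0.08128727] [[149.46871364 203.43655561]] [[139.90372137 254.61040421]]
green [0.51986491 0.34464894 0.06303544] black [0.5422105  0.31810341 0.06282248]
```

Call:
move_arm(plan=[{"delta_pos": [-0.5, 0.05, 0.36], "delta_rot": [0, 0, 0], "claw": 0}, {"delta_pos": [0, 0, 0], "claw": 0, "delta_rot": [0, 0, 0]}, {"delta_pos": [0, 0, 0], "claw": 0, "delta_rot": [0, 0, 0]}, {"delta_pos": [0.5, 0, 0], "claw": 0, "delta_rot": [0, 0, 0]}, {"delta_pos": [0.5, 0, 0], "claw": 0, "delta_rot": [0, 0, 0]}])

```text
t: 6.93
eef_pos: [0.5477, 0.3468, 0.0711]
eef_rot: [0.706, 0.053, -0.705, 0.052]
ft_force: [0.8, 0.4, -0.5]
width: 0.0427
```

```bash
cat > look.py <<'E'
from h import *
import sys
a=sys.argv[1]
x=[int(i) for i in sys.argv[2:]] or [60,120,200,170,90,150,130,100]
s=state();print(round(s["t"],2),"pos",np.round(s["eef_pos"],4),"w",round(s["width"],4),"F",np.round(s["ft_force"],1),"q",np.round(s["q"],2))
o=[]
for n,(x0,y0,w,h) in(("scene",x[:4]),("top",x[4:])):
    d=get_image(n); im=d["img"][y0:y0+h,x0:x0+w,::-1]; k=400/w; o.append(cv2.resize(im,(400,int(h*k)),interpolation=cv2.INTER_CUBIC))
H=max(i.shape[0] for i in o); o=[cv2.copyMakeBorder(i,0,H-i.shape[0],0,0,cv2.BORDER_CONSTANT) for i in o]
cv2.imwrite(f"pics/{a}.png",np.hstack(o))
E
python3 look.py e 100 200 90 90 110 160 90 80
```

```text
6.93 pos [0.5477 0.3468 0.0711] w 0.0427 F [ 0.8  0.4 -0.5] q [-0.26  0.63 -0.57  1.7   0.4   0.94 -2.4 ]
```

View pics/e.png

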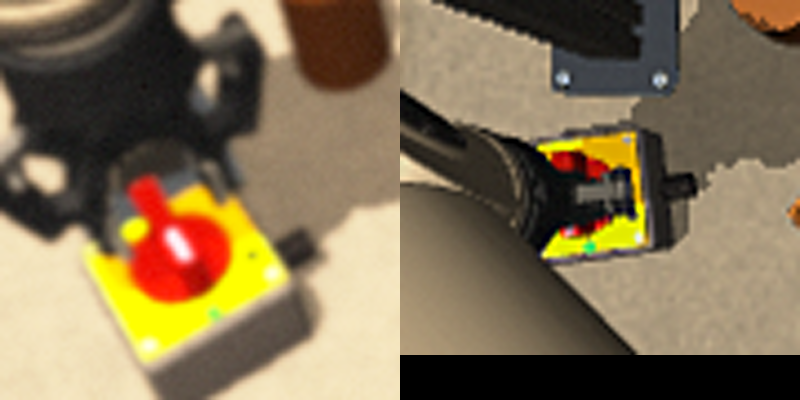

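Call:
move_arm(plan=[{"delta_pos": [0.6, 0, 0], "delta_rot": [0, 0, 0], "claw": 0}, {"delta_pos": [0, 0, 0], "claw": 0, "delta_rot": [0, 0, 0]}, {"delta_pos": [0, 0, 0], "claw": 1, "delta_rot": [0, 0, 0]}, {"delta_pos": [0, 0, 0], "claw": 1, "delta_rot": [0, 0, 0]}, {"delta_pos": [0, 0, 0], "claw": 1, "delta_rot": [0, 0, 0]}], grip_force=30)

```text
t: 7.45
eef_pos: [0.547, 0.3486, 0.0596]
eef_rot: [0.705, 0.054, -0.705, 0.052]
ft_force: [-0.4, 4.0, -2.1]
width: 0.0128
```

```bash
python3 look.py f 100 200 90 90 110 160 90 80
```

```text
7.45 pos [0.547  0.3486 0.0596] w 0.0128 F [-0.4  4.  -2.1] q [-0.27  0.64 -0.56  1.7   0.41  0.92 -2.41]
```

View pics/f.png

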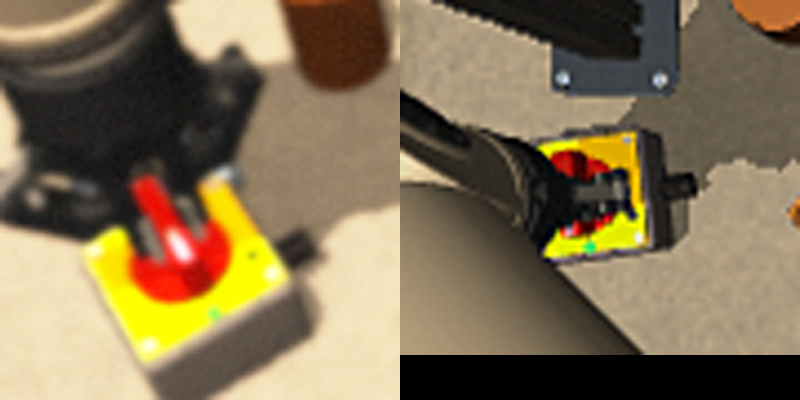

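Call:
move_arm(plan=[{"delta_pos": [0, 0, 0], "delta_rot": [-0.5, 0, 0], "claw": 1}, {"delta_pos": [0, 0, 0], "claw": 1, "delta_rot": [-0.8, 0, 0]}, {"delta_pos": [0, 0, 0], "claw": 1, "delta_rot": [-0.8, 0, 0]}, {"delta_pos": [0, 0, 0], "claw": 1, "delta_rot": [-0.8, 0, 0]}, {"delta_pos": [0, 0, 0], "claw": 1, "delta_rot": [-0.8, 0, 0]}], grip_force=80)

```text
t: 7.97
eef_pos: [0.5477, 0.3464, 0.0598]
eef_rot: [0.69, 0.157, -0.689, 0.157]
ft_force: [-0.5, 0.6, -0.7]
width: 0.011
```

```bash
python3 look.py g 100 200 90 90 110 160 90 80
```

```text
7.97 pos [0.5477 0.3464 0.0598] w 0.011 F [-0.5  0.6 -0.7] q [-0.22  0.66 -0.63  1.7   0.46  0.94 -2.15]
```

View pics/g.png

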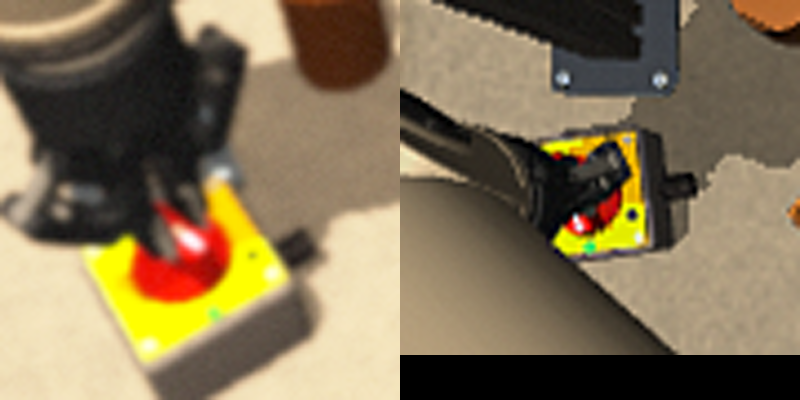

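Call:
move_arm(plan=[{"delta_pos": [0, 0, 0], "delta_rot": [-0.9, 0, 0], "claw": 1}, {"delta_pos": [0, 0, 0], "claw": 1, "delta_rot": [-0.9, 0, 0]}, {"delta_pos": [0, 0, 0], "claw": 1, "delta_rot": [-0.9, 0, 0]}, {"delta_pos": [0, 0, 0], "claw": 1, "delta_rot": [-0.9, 0, 0]}, {"delta_pos": [0, 0, 0], "claw": 1, "delta_rot": [-0.9, 0, 0]}])

```text
t: 8.48
eef_pos: [0.5494, 0.3439, 0.0597]
eef_rot: [0.651, 0.275, -0.65, 0.278]
ft_force: [3.5, -5.4, 1.9]
width: 0.0113
```

Call:
move_arm(plan=[{"delta_pos": [0, 0, 0], "delta_rot": [-0.9, 0, 0], "claw": 1}, {"delta_pos": [0, 0, 0], "claw": 1, "delta_rot": [-0.9, 0, 0]}, {"delta_pos": [0, 0, 0], "claw": 1, "delta_rot": [-0.9, 0, 0]}, {"delta_pos": [0, 0, 0], "claw": 1, "delta_rot": [-0.9, 0, 0]}, {"delta_pos": [0, 0, 0], "claw": 1, "delta_rot": [-0.9, 0, 0]}])

```text
t: 8.9
eef_pos: [0.5518, 0.3423, 0.0597]
eef_rot: [0.592, 0.386, -0.59, 0.391]
ft_force: [9.2, -7.0, 0.5]
width: 0.0112
```

```bash
python3 look.py i 100 200 90 90 110 160 90 80;python3 -c "
from h import *
go([0,0,0],down(-np.pi/2+.15+1.047))"
```

```text
8.9 pos [0.5518 0.3423 0.0597] w 0.0112 F [ 9.2 -7.   0.5] q [-0.12  0.71 -0.78  1.69  0.59  0.99 -1.52]
tool axes x,y,z (cols)
 [[ 0.005  0.917 -0.398]
 [-0.005 -0.398 -0.917]
 [-1.     0.007  0.002]]
d world [-0.5519 -0.3423 -0.0597] tool units [  2.918 -18.509  26.685]
rotvec tool units [-0.45   0.028 -0.084]
```

View pics/i.png

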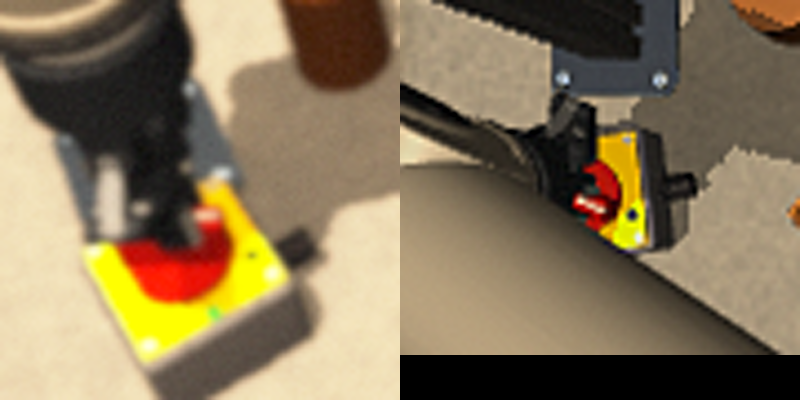

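Call:
move_arm(plan=[{"delta_pos": [0, 0.26, 0.1], "delta_rot": [-0.5, 0, 0], "claw": 1}, {"delta_pos": [0, 0, 0], "claw": 1, "delta_rot": [-0.1, 0, 0]}, {"delta_pos": [0, 0, 0], "claw": 1, "delta_rot": [0, 0, 0]}, {"delta_pos": [0, 0, 0], "claw": 0, "delta_rot": [0, 0, 0]}, {"delta_pos": [0, 0, 0], "claw": 0, "delta_rot": [0, 0, 0]}])

```text
t: 9.42
eef_pos: [0.5509, 0.3426, 0.0592]
eef_rot: [-0.581, -0.403, 0.581, -0.403]
ft_force: [-0.7, 0.0, 0.1]
width: 0.0347
```

Call:
move_arm(plan=[{"delta_pos": [0, 0, 0], "delta_rot": [0, 0, 0], "claw": 0}, {"delta_pos": [-1, 0, 0], "claw": 0, "delta_rot": [0, 0, 0]}, {"delta_pos": [-1, 0, 0], "claw": 0, "delta_rot": [0, 0, 0]}, {"delta_pos": [-1, 0, 0], "claw": 0, "delta_rot": [0, 0, 0]}, {"delta_pos": [-1, 0, 0], "claw": 0, "delta_rot": [0, 0, 0]}])

```text
t: 9.83
eef_pos: [0.5507, 0.3429, 0.1401]
eef_rot: [-0.581, -0.403, 0.581, -0.403]
ft_force: [-0.2, -0.5, -0.5]
width: 0.0428
```

```bash
python3 look.py j 100 200 90 90 110 160 90 80;python3 -c "
from h import *
go([0.47,0.15,.3],down(-np.pi/2))"
```

```text
9.83 pos [0.5507 0.3429 0.1401] w 0.0428 F [-0.2 -0.5 -0.5] q [-0.07  0.63 -0.85  1.63  0.51  1.12 -1.41]
tool axes x,y,z (cols)
 [[ 0.004  0.937 -0.35 ]
 [ 0.003 -0.35  -0.937]
 [-1.     0.003 -0.005]]
d world [-0.0824 -0.1948  0.157 ] tool units [-7.902 -0.422 10.526]
rotvec tool units [ 1.5161e+01 -7.5000e-02  3.0000e-03]
```

View pics/j.png

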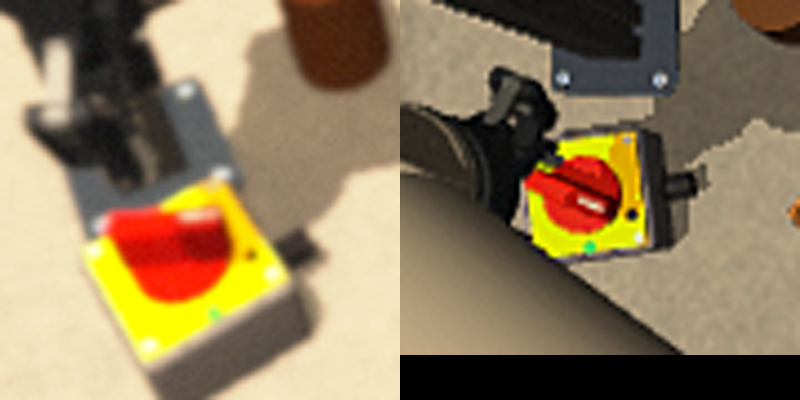

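```bash
cat >> h.py <<'E'
B=np.array([-.022,0,-.008])
def rep(true,R): return np.array(true)-R.apply(B)
def plan(p,Rt,n):
    s=state();R=Ro.from_quat(s["eef_rot"]);p0=np.array(s["eef_pos"]);dr=(R.inv()*Rt).as_rotvec()
    st=(np.array(p)-p0)/n; print("rot/row",(dr/n/.08).round(3),"target",np.round(p,4))
    for i in range(n):
        print((R.inv().apply(st)/.02).round(2)); R=R*Ro.from_rotvec(dr/n)
E
python3 - <<'E'
from h import *
Rt=down(-np.pi/2-.115); p=rep([.4664,.1498,.18],Rt); plan(p,Rt,20)
E
```

```text
rot/row [ 0.83  -0.004  0.   ] target [0.4585 0.1507 0.158 ]
[-0.04 -0.05  0.54]
[-0.04 -0.01  0.54]
[-0.04  0.02  0.54]
[-0.04  0.06  0.54]
[-0.04  0.09  0.53]
[-0.04  0.13  0.52]
[-0.04  0.16  0.51]
[-0.04  0.2   0.5 ]
[-0.04  0.23  0.49]
[-0.04  0.26  0.47]
[-0.04  0.29  0.45]
[-0.04  0.32  0.43]
[-0.04  0.35  0.41]
[-0.04  0.38  0.39]
[-0.04  0.4   0.36]
[-0.04  0.42  0.33]
[-0.04  0.44  0.3 ]
[-0.04  0.46  0.27]
[-0.04  0.48  0.24]
[-0.04  0.5   0.21]
```

Call:
move_arm(plan=[{"delta_pos": [-0.1, -0.05, 0.54], "delta_rot": [0.83, 0, 0], "claw": -0.9}, {"delta_pos": [-0.1, -0.01, 0.54], "claw": -0.9, "delta_rot": [0.83, 0, 0]}, {"delta_pos": [-0.1, 0.02, 0.54], "claw": -0.9, "delta_rot": [0.83, 0, 0]}, {"delta_pos": [-0.1, 0.06, 0.54], "claw": -0.9, "delta_rot": [0.83, 0, 0]}, {"delta_pos": [-0.1, 0.09, 0.53], "claw": -0.9, "delta_rot": [0.83, 0, 0]}])

```text
t: 10.35
eef_pos: [0.5269, 0.2933, 0.1485]
eef_rot: [-0.64, -0.3, 0.641, -0.3]
ft_force: [0.8, 0.5, 0.5]
width: 0.0811
```

Call:
move_arm(plan=[{"delta_pos": [-0.1, 0.13, 0.52], "delta_rot": [0.83, 0, 0], "claw": -0.9}, {"delta_pos": [-0.1, 0.16, 0.51], "claw": -0.9, "delta_rot": [0.83, 0, 0]}, {"delta_pos": [-0.1, 0.2, 0.5], "claw": -0.9, "delta_rot": [0.83, 0, 0]}, {"delta_pos": [-0.1, 0.23, 0.49], "claw": -0.9, "delta_rot": [0.83, 0, 0]}, {"delta_pos": [0, 0.26, 0.47], "claw": -0.9, "delta_rot": [0.83, 0, 0]}])

```text
t: 10.77
eef_pos: [0.5038, 0.2451, 0.1569]
eef_rot: [-0.681, -0.19, 0.681, -0.191]
ft_force: [0.0, -0.3, -0.2]
width: 0.0814
```

Call:
move_arm(plan=[{"delta_pos": [0, 0.29, 0.45], "delta_rot": [0.83, 0, 0], "claw": -0.9}, {"delta_pos": [0, 0.32, 0.43], "claw": -0.9, "delta_rot": [0.83, 0, 0]}, {"delta_pos": [0, 0.35, 0.41], "claw": -0.9, "delta_rot": [0.83, 0, 0]}, {"delta_pos": [0, 0.38, 0.39], "claw": -0.9, "delta_rot": [0.83, 0, 0]}, {"delta_pos": [0, 0.4, 0.36], "claw": -0.9, "delta_rot": [0.83, 0, 0]}])

```text
t: 11.18
eef_pos: [0.4802, 0.1964, 0.1566]
eef_rot: [-0.703, -0.075, 0.703, -0.075]
ft_force: [-0.4, -0.3, 0.7]
width: 0.0812
```

Call:
move_arm(plan=[{"delta_pos": [0, 0.42, 0.33], "delta_rot": [0.83, 0, 0], "claw": -0.9}, {"delta_pos": [0, 0.44, 0.3], "claw": -0.9, "delta_rot": [0.83, 0, 0]}, {"delta_pos": [0, 0.46, 0.27], "claw": -0.9, "delta_rot": [0.83, 0, 0]}, {"delta_pos": [0, 0.48, 0.24], "claw": -0.9, "delta_rot": [0.83, 0, 0]}, {"delta_pos": [0, 0.5, 0.21], "claw": -0.9, "delta_rot": [0.83, 0, 0]}])

```text
t: 11.6
eef_pos: [0.457, 0.1482, 0.1567]
eef_rot: [-0.706, 0.042, 0.706, 0.042]
ft_force: [-0.4, -0.3, 0.3]
width: 0.0813
```

```bash
python3 look.py k 170 170 170 150 170 180 130 100;python3 -c "
from h import *
Rt=down(-np.pi/2-.115); p=rep([.4664,.1498,.04],Rt);go(p,Rt)"
```

```text
11.6 pos [0.457  0.1482 0.1567] w 0.0813 F [-0.4 -0.3  0.3] q [ 0.12  0.26 -0.64  2.01  0.2   0.93 -2.32]
tool axes x,y,z (cols)
 [[-0.001 -0.117 -0.993]
 [-0.002 -0.993  0.117]
 [-1.     0.002  0.001]]
d world [ 0.0017  0.0038 -0.1386] tool units [ 6.928 -0.211 -0.071]
rotvec tool units [-0.034  0.015 -0.026]
```

View pics/k.png

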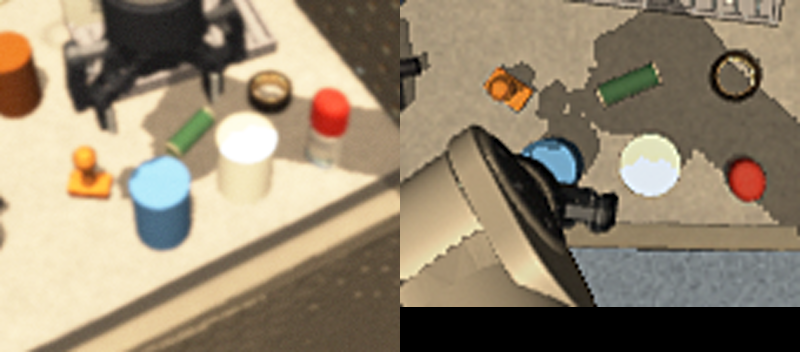

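```bash
python3 - <<'E'
from h import *
s=state();R=Ro.from_quat(s["eef_rot"]);T=get_image("top");S=get_image("scene")
for Bx in (-.022,-.03): 
  for z in(-.008,):
    for y in (0,.048,-.048):
        X=np.array(s["eef_pos"])+R.apply([Bx-.011,y,z]); print(X.round(3),"S crop",((proj(S,X)[0]-[170,170])*2.353).round(0),"T crop",((proj(T,X)[0]-[170,180])*3.077+[400,0]).round(0))
E
```

```text
[0.465 0.146 0.19 ] S crop [161. 115.] T crop [534. 179.]
[0.459 0.098 0.19 ] S crop [213.  98.] T crop [591. 186.]
[0.47  0.194 0.189] S crop [107. 132.] T crop [478. 171.]
[0.465 0.146 0.198] S crop [160. 109.] T crop [533. 179.]
[0.459 0.098 0.198] S crop [213.  93.] T crop [590. 187.]
[0.47  0.194 0.197] S crop [106. 126.] T crop [476. 172.]
```

```bash
python3 - <<'E'
from h import *
s=state();R=Ro.from_quat(s["eef_rot"]);T=get_image("top");print(s["eef_pos"])
x0,y0,k=190,210,8
im=cv2.resize(T["img"][y0:y0+60,x0:x0+90,::-1],None,fx=k,fy=k,interpolation=cv2.INTER_CUBIC)
for a,c in ((-.011,(0,0,255)),(-.03,(0,255,255)),(-.05,(0,255,0)),(-.073,(255,0,255))):
    for z in (-.019,.003):
        X=np.array(s["eef_pos"])+R.apply([-.022+a,.048,z]);p=(proj(T,X)[0]-[x0,y0]+.5)*k; cv2.circle(im,tuple(int(i) for i in p),4,c,-1)
cv2.imwrite("pics/k2.png",im)
E
```

```text
[0.45776393 0.14893708 0.15708782]
```

View pics/k2.png

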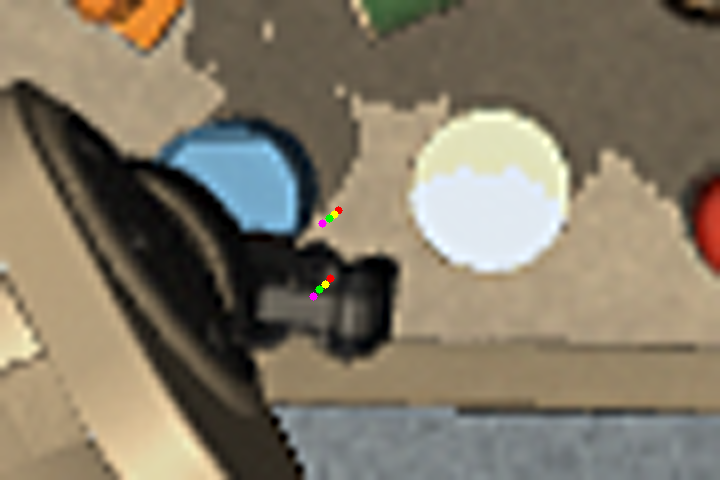

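```bash
python3 - <<'E'
from h import *
S=get_image("scene")
x0,y0,k=180,120,7
im=cv2.resize(S["img"][y0:y0+85,x0:x0+110,::-1],None,fx=k,fy=k,interpolation=cv2.INTER_CUBIC)
cv2.imwrite("pics/k3.png",im)
E
```

```text
(no output)
```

View pics/k3.png

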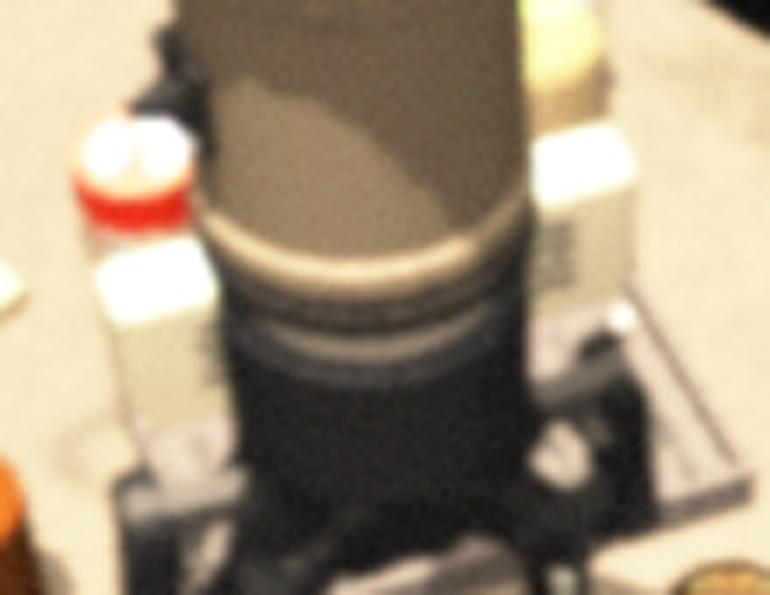

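```bash
python3 - <<'E'
from h import *
s=state();R=Ro.from_quat(s["eef_rot"]);T=get_image("top");S=get_image("scene")
for su,sv,tu,tv in ((266,171,235.2,247.7),(268,175,237,247),(266,168,233,247)):
    X=tri([T,S],[(tu,tv),(su,sv)]); print(X.round(4),proj(T,X)-[tu,tv],proj(S,X)-[su,sv],"tool frame",R.inv().apply(X-s["eef_pos"]).round(4))
E
```

```text
[0.4542 0.0853 0.3079] [[-1.40235028 -0.83931167]] [[2.03592269 0.05834561]] tool frame [-0.1507  0.0642 -0.0035]
[0.4544 0.0815 0.2953] [[-1.1581604  -0.69942968]] [[1.68487262 0.04954954]] tool frame [-0.1381  0.0679 -0.004 ]
[0.4553 0.0876 0.3159] [[-0.48049539 -0.29128213]] [[0.69917718 0.02543205]] tool frame [-0.1587  0.0618 -0.0043]
```

Call:
move_arm(plan=[{"delta_pos": [1, -0.09, -0.04], "delta_rot": [0, 0, 0], "claw": -0.9}, {"delta_pos": [1, 0, 0], "claw": -0.9, "delta_rot": [0, 0, 0]}, {"delta_pos": [1, 0, 0], "claw": -0.9, "delta_rot": [0, 0, 0]}, {"delta_pos": [0.5, 0, 0], "claw": -0.9, "delta_rot": [0, 0, 0]}, {"delta_pos": [0, 0, 0], "claw": -0.9, "delta_rot": [0, 0, 0]}])

```text
t: 12.42
eef_pos: [0.4573, 0.1502, 0.0853]
eef_rot: [-0.705, 0.041, 0.707, 0.04]
ft_force: [0.4, -0.5, 0.2]
width: 0.0812
```

```bash
python3 look.py l 190 190 110 100 190 205 90 60
```

```text
12.42 pos [0.4573 0.1502 0.0853] w 0.0812 F [ 0.4 -0.5  0.2] q [ 0.06  0.37 -0.61  2.07  0.29  0.79 -2.41]
```

View pics/l.png

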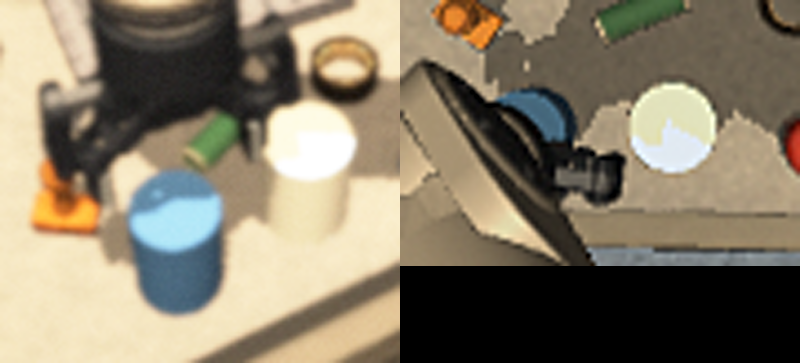

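Call:
move_arm(plan=[{"delta_pos": [1, 0, 0], "delta_rot": [0, 0, 0], "claw": -0.9}, {"delta_pos": [1, 0, 0], "claw": -0.9, "delta_rot": [0, 0, 0]}, {"delta_pos": [0.8, 0, 0], "claw": -0.9, "delta_rot": [0, 0, 0]}, {"delta_pos": [0.4, 0, 0], "claw": -0.9, "delta_rot": [0, 0, 0]}, {"delta_pos": [0, 0, 0], "claw": -0.9, "delta_rot": [0, 0, 0]}])

```text
t: 12.93
eef_pos: [0.4587, 0.1504, 0.0229]
eef_rot: [-0.706, 0.041, 0.706, 0.041]
ft_force: [-0.2, -0.7, 0.4]
width: 0.0811
```

```bash
python3 look.py m 190 190 110 100 190 205 90 60
```

```text
12.93 pos [0.4587 0.1504 0.0229] w 0.0811 F [-0.2 -0.7  0.4] q [ 0.    0.47 -0.55  2.11  0.4   0.66 -2.5 ]
```

View pics/m.png

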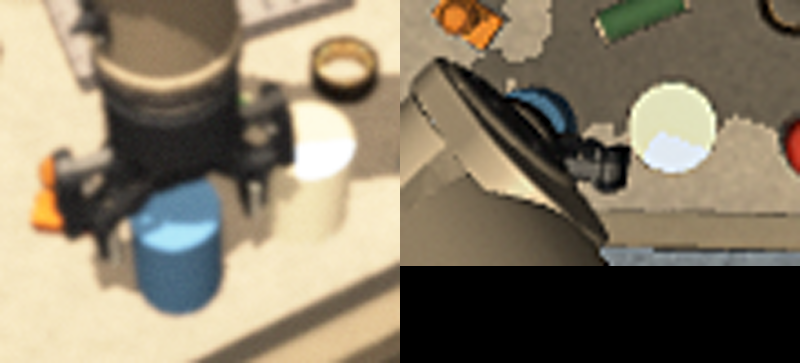

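Call:
move_arm(plan=[{"delta_pos": [0, 0, 0], "delta_rot": [0, 0, 0], "claw": 1}, {"delta_pos": [0, 0, 0], "claw": 1, "delta_rot": [0, 0, 0]}, {"delta_pos": [0, 0, 0], "claw": 1, "delta_rot": [0, 0, 0]}, {"delta_pos": [0, 0, 0], "claw": 1, "delta_rot": [0, 0, 0]}], grip_force=35)

```text
t: 13.37
eef_pos: [0.46, 0.1509, 0.0248]
eef_rot: [0.707, -0.041, -0.705, -0.041]
ft_force: [-1.3, 0.1, 7.7]
width: 0.0567
```

```bash
python3 look.py n 190 190 110 100 190 205 90 60; python3 -c "
from h import *
s=state();print(Ro.from_quat(s['eef_rot']).as_matrix().round(3))"
```

```text
13.37 pos [0.46   0.1509 0.0248] w 0.0567 F [-1.3  0.1  7.7] q [ 0.01  0.47 -0.55  2.11  0.4   0.66 -2.5 ]
[[ 0.002 -0.115 -0.993]
 [ 0.    -0.993  0.115]
 [-1.    -0.001 -0.002]]
```

View pics/n.png

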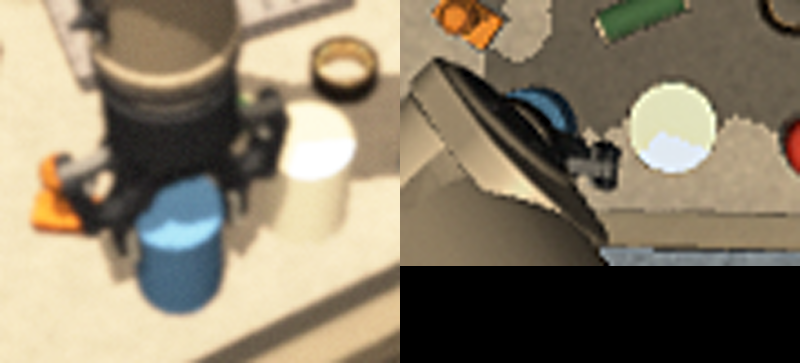

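Call:
move_arm(plan=[{"delta_pos": [-0.5, 0, 0], "delta_rot": [0, 0, 0], "claw": 1}, {"delta_pos": [-1, 0, 0], "claw": 1, "delta_rot": [0, 0, 0]}, {"delta_pos": [-1, 0, 0], "claw": 1, "delta_rot": [0, 0, 0]}, {"delta_pos": [-1, 0, 0], "claw": 1, "delta_rot": [0, 0, 0]}, {"delta_pos": [-1, 0, 0], "claw": 1, "delta_rot": [0, 0, 0]}])

```text
t: 13.88
eef_pos: [0.4586, 0.1504, 0.115]
eef_rot: [0.706, -0.041, -0.706, -0.041]
ft_force: [-0.3, 0.3, -1.2]
width: 0.0566
```

Call:
move_arm(plan=[{"delta_pos": [-1, 0, 0], "delta_rot": [0, 0, 0], "claw": 1}, {"delta_pos": [-1, 0, 0], "claw": 1, "delta_rot": [0, 0, 0]}, {"delta_pos": [-0.5, 0, 0], "claw": 1, "delta_rot": [0, 0, 0]}])

```text
t: 14.13
eef_pos: [0.4597, 0.151, 0.1663]
eef_rot: [0.707, -0.04, -0.705, -0.041]
ft_force: [1.2, -0.8, -0.9]
width: 0.0571
```

```bash
python3 look.py o 190 170 130 120 190 165 110 100; cat >> h.py <<'E'
C=np.array([.0248,0,-.0064])
TL=np.array([.6372,.0925,.122]);TR=np.array([.625,-.0165,.122])
Rh=down(-np.pi/2-.115,.5236,-.115)
def hang(tip,back): x=Rh.as_matrix()[:,0]; return tip+(.08-back)*x-Rh.apply(C)
E
python3 -c "
from h import *
plan(hang(TL,.1),Rh,12);print(hang(TL,0))"
```

```text
14.13 pos [0.4597 0.151  0.1663] w 0.0571 F [ 1.2 -0.8 -0.9] q [ 0.12  0.25 -0.65  2.    0.19  0.95 -2.31]
rot/row [-0.001  0.541  0.001] target [0.6094 0.0957 0.1576]
[ 0.03  0.16 -0.64]
[ 0.06  0.16 -0.64]
[ 0.09  0.16 -0.64]
[ 0.12  0.16 -0.63]
[ 0.15  0.16 -0.63]
[ 0.17  0.16 -0.62]
[ 0.2   0.16 -0.61]
[ 0.23  0.16 -0.6 ]
[ 0.25  0.16 -0.59]
[ 0.28  0.16 -0.58]
[ 0.3   0.16 -0.57]
[ 0.33  0.16 -0.56]
[0.65911181 0.08996897 0.07099542]
```

View pics/o.png

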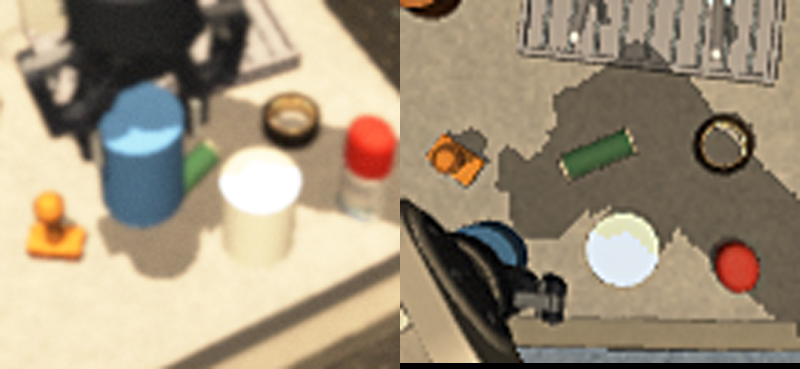

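Call:
move_arm(plan=[{"delta_pos": [0, 0.16, -0.64], "delta_rot": [0, 0.54, 0], "claw": 1}, {"delta_pos": [0.03, 0.16, -0.64], "claw": 1, "delta_rot": [0, 0.54, 0]}, {"delta_pos": [0.06, 0.16, -0.64], "claw": 1, "delta_rot": [0, 0.54, 0]}, {"delta_pos": [0.1, 0.16, -0.63], "claw": 1, "delta_rot": [0, 0.54, 0]}, {"delta_pos": [0.13, 0.16, -0.63], "claw": 1, "delta_rot": [0, 0.54, 0]}])

```text
t: 14.65
eef_pos: [0.5203, 0.1266, 0.1611]
eef_rot: [0.778, -0.045, -0.626, -0.036]
ft_force: [0.7, -0.2, -2.3]
width: 0.0569
```

Call:
move_arm(plan=[{"delta_pos": [0.15, 0.16, -0.62], "delta_rot": [0, 0.54, 0], "claw": 1}, {"delta_pos": [0.2, 0.16, -0.61], "claw": 1, "delta_rot": [0, 0.54, 0]}, {"delta_pos": [0.23, 0.16, -0.6], "claw": 1, "delta_rot": [0, 0.54, 0]}, {"delta_pos": [0.25, 0.16, -0.59], "claw": 1, "delta_rot": [0, 0.54, 0]}, {"delta_pos": [0.28, 0.16, -0.58], "claw": 1, "delta_rot": [0, 0.54, 0]}])

```text
t: 15.07
eef_pos: [0.5819, 0.1035, 0.1576]
eef_rot: [0.841, -0.048, -0.538, -0.031]
ft_force: [0.4, -0.3, -0.7]
width: 0.0572
```

Call:
move_arm(plan=[{"delta_pos": [0.3, 0.16, -0.57], "delta_rot": [0, 0.54, 0], "claw": 1}, {"delta_pos": [0.3, 0.16, -0.56], "claw": 1, "delta_rot": [0, 0.54, 0]}, {"delta_pos": [0, 0, 0], "claw": 1, "delta_rot": [0, 0, 0]}])

```text
t: 15.32
eef_pos: [0.6058, 0.0933, 0.1556]
eef_rot: [0.863, -0.05, -0.503, -0.028]
ft_force: [-0.6, 0.2, -1.3]
width: 0.057
```

```bash
python3 look.py p 190 110 130 120 190 120 120 100
python3 -c "
from h import *
go(hang(TL,.1),Rh)
S=get_image('scene');x=Rh.as_matrix()[:,0];s=state();R=Ro.from_quat(s['eef_rot']);O=s['eef_pos']+R.apply(C)
sc=400/130
for X in (O,O-.085*R.as_matrix()[:,0],TL): print(X.round(4),((proj(S,X)[0]-[190,110]+.5)*sc).round(0))
T=get_image('top')
for X in (O,O-.085*R.as_matrix()[:,0],TL): print(X.round(4),((proj(T,X)[0]-[190,120]+.5)*400/120+[400,0]).round(0))
"
```

```text
15.32 pos [0.6058 0.0933 0.1556] w 0.057 F [-0.6  0.2 -1.3] q [-0.03  0.24 -0.42  2.15  0.88  0.46 -2.84]
tool axes x,y,z (cols)
 [[ 0.489 -0.114 -0.865]
 [-0.057 -0.993  0.099]
 [-0.87   0.001 -0.492]]
d world [0.0037 0.0011 0.0009] tool units [ 0.047 -0.076 -0.176]
rotvec tool units [ 0.009  0.11  -0.009]
[0.6239 0.0929 0.1389] [124. 204.]
[0.5822 0.0977 0.2128] [136. 173.]
[0.6372 0.0925 0.122 ] [118. 207.]
[0.6239 0.0929 0.1389] [557. 198.]
[0.5822 0.0977 0.2128] [543. 243.]
[0.6372 0.0925 0.122 ] [559. 184.]
```

View pics/p.png

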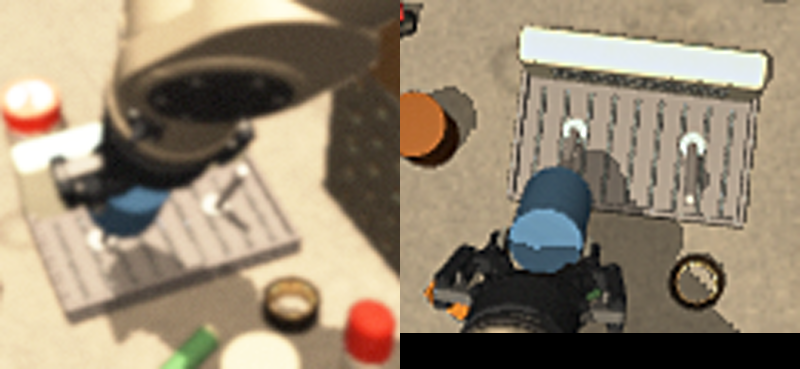

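```bash
cat >> h.py <<'E'
def hangr(tip,back,roll):
    R=Rh*Ro.from_rotvec([roll,0,0]); x=R.as_matrix()[:,0]; return tip+(.08-back)*x-R.apply(C),R
E
python3 -c "
from h import *
p,R=hangr(TL,.1,-.8)
plan(p,R,10)"
```

```text
rot/row [-1.     0.008  0.004] target [0.6106 0.091  0.1586]
[ 0.01  0.02 -0.02]
[ 0.01  0.02 -0.02]
[ 0.01  0.02 -0.02]
[ 0.01  0.02 -0.02]
[ 0.01  0.02 -0.01]
[ 0.01  0.02 -0.01]
[ 0.01  0.03 -0.01]
[ 0.01  0.03 -0.01]
[ 0.01  0.03 -0.01]
[ 0.01  0.03 -0.  ]
```

Call:
move_arm(plan=[{"delta_pos": [0, 0.02, -0.02], "delta_rot": [-1, 0, 0], "claw": 1}, {"delta_pos": [0, 0.02, -0.02], "claw": 1, "delta_rot": [-1, 0, 0]}, {"delta_pos": [0, 0.02, -0.02], "claw": 1, "delta_rot": [-1, 0, 0]}, {"delta_pos": [0, 0.02, -0.02], "claw": 1, "delta_rot": [-1, 0, 0]}, {"delta_pos": [0, 0.02, -0.01], "claw": 1, "delta_rot": [-1, 0, 0]}])

```text
t: 15.93
eef_pos: [0.6087, 0.0929, 0.1595]
eef_rot: [0.851, 0.052, -0.501, 0.145]
ft_force: [0.0, 0.0, -1.3]
width: 0.0571
```

Call:
move_arm(plan=[{"delta_pos": [0, 0.02, -0.01], "delta_rot": [-1, 0, 0], "claw": 1}, {"delta_pos": [0, 0.03, -0.01], "claw": 1, "delta_rot": [-1, 0, 0]}, {"delta_pos": [0, 0.03, -0.01], "claw": 1, "delta_rot": [-1, 0, 0]}, {"delta_pos": [0, 0.03, 0], "claw": 1, "delta_rot": [-1, 0, 0]}, {"delta_pos": [0, 0.03, 0], "claw": 1, "delta_rot": [-1, 0, 0]}])

```text
t: 16.35
eef_pos: [0.6102, 0.0907, 0.1605]
eef_rot: [0.806, 0.151, -0.481, 0.311]
ft_force: [0.2, 0.9, -2.0]
width: 0.057
```

```bash
python3 look.py q 190 110 130 120 190 120 120 100
python3 -c "
from h import *
p,R=hangr(TL,.1,-.8);go(p,R)
p,R=hangr(TL,.0,-.8);go(p,R)
"
```

```text
16.35 pos [0.6102 0.0907 0.1605] w 0.057 F [ 0.2  0.9 -2. ] q [ 0.08  0.25 -0.54  2.14  0.9   0.49 -2.04]
tool axes x,y,z (cols)
 [[ 0.492  0.539 -0.683]
 [-0.057 -0.764 -0.643]
 [-0.869  0.355 -0.345]]
d world [ 0.0003  0.0004 -0.0019] tool units [ 0.089 -0.042  0.008]
rotvec tool units [0.002 0.047 0.051]
tool axes x,y,z (cols)
 [[ 0.492  0.539 -0.683]
 [-0.057 -0.764 -0.643]
 [-0.869  0.355 -0.345]]
d world [ 0.05   -0.0053 -0.0885] tool units [ 5.089 -0.021 -0.01 ]
rotvec tool units [0.002 0.047 0.051]
```

View pics/q.png

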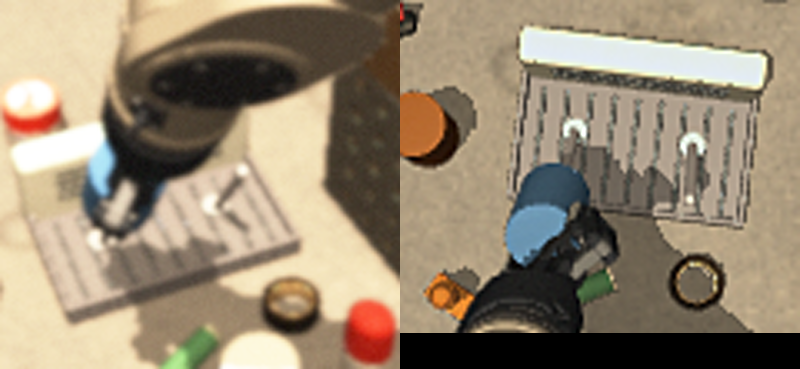

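Call:
move_arm(plan=[{"delta_pos": [0.8, 0, 0], "delta_rot": [0, 0, 0], "claw": 1}, {"delta_pos": [0.8, 0, 0], "claw": 1, "delta_rot": [0, 0, 0]}, {"delta_pos": [0.8, 0, 0], "claw": 1, "delta_rot": [0, 0, 0]}, {"delta_pos": [0.8, 0, 0], "claw": 1, "delta_rot": [0, 0, 0]}, {"delta_pos": [0, 0, 0], "claw": 1, "delta_rot": [0, 0, 0]}])

```text
t: 16.87
eef_pos: [0.6414, 0.0861, 0.1021]
eef_rot: [0.806, 0.149, -0.483, 0.308]
ft_force: [-1.2, 0.0, -1.5]
width: 0.0568
```

```bash
python3 look.py r 190 110 130 120 190 120 120 100
python3 -c "
from h import *
p,R=hangr(TL,.0,-.8);go(p,R)
"
```

```text
16.87 pos [0.6414 0.0861 0.1021] w 0.0568 F [-1.2  0.  -1.5] q [ 0.01  0.38 -0.44  2.12  1.13  0.43 -2.25]
tool axes x,y,z (cols)
 [[ 0.491  0.538 -0.685]
 [-0.057 -0.765 -0.642]
 [-0.869  0.354 -0.345]]
d world [ 0.0189 -0.0018 -0.0324] tool units [ 1.875  0.005 -0.03 ]
rotvec tool units [-0.018  0.058  0.057]
```

View pics/r.png

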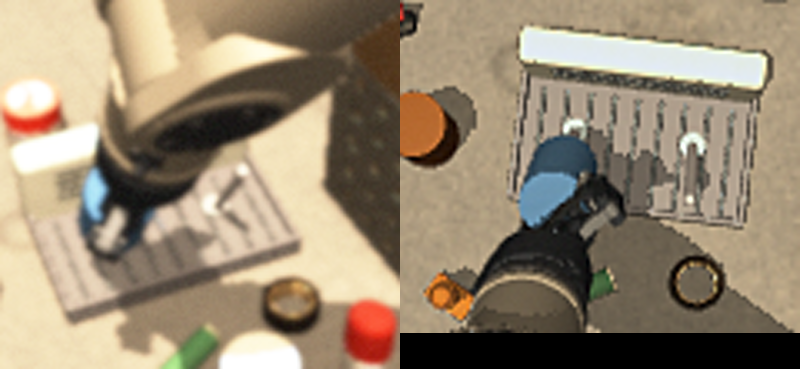

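Sliding on freely. I'll push the rest of the way in small steps.

Call:
move_arm(plan=[{"delta_pos": [0.6, 0, 0], "delta_rot": [0, 0, 0], "claw": 1}, {"delta_pos": [0.6, 0, 0], "claw": 1, "delta_rot": [0, 0, 0]}, {"delta_pos": [0.4, 0, 0], "claw": 1, "delta_rot": [0, 0, 0]}, {"delta_pos": [0, 0, 0], "claw": 1, "delta_rot": [0, 0, 0]}])

```text
t: 17.3
eef_pos: [0.6575, 0.085, 0.0768]
eef_rot: [0.807, 0.149, -0.481, 0.309]
ft_force: [-0.3, 0.1, -1.5]
width: 0.0569
```

Call:
move_arm(plan=[{"delta_pos": [0.2, 0, 0], "delta_rot": [0, 0, 0], "claw": 1}, {"delta_pos": [0.1, 0, 0], "claw": 1, "delta_rot": [0, 0, 0]}, {"delta_pos": [0, 0, 0], "claw": 1, "delta_rot": [0, 0, 0]}])

```text
t: 17.55
eef_pos: [0.6608, 0.085, 0.0726]
eef_rot: [0.807, 0.149, -0.481, 0.309]
ft_force: [-1.4, -0.0, 1.7]
width: 0.0568
```

```bash
python3 look.py s 190 110 130 120 190 120 120 100
python3 -c "
from h import *
p,R=hangr(TL,.0,-.8);go(p,R)
"
```

```text
17.55 pos [0.6608 0.085  0.0726] w 0.0568 F [-1.4 -0.   1.7] q [-0.03  0.45 -0.38  2.1   1.27  0.4  -2.37]
tool axes x,y,z (cols)
 [[ 0.493  0.539 -0.683]
 [-0.056 -0.764 -0.643]
 [-0.868  0.356 -0.346]]
d world [-0.0005  0.0002 -0.0006] tool units [ 0.014 -0.032  0.022]
rotvec tool units [-0.004  0.031  0.04 ]
```

View pics/s.png

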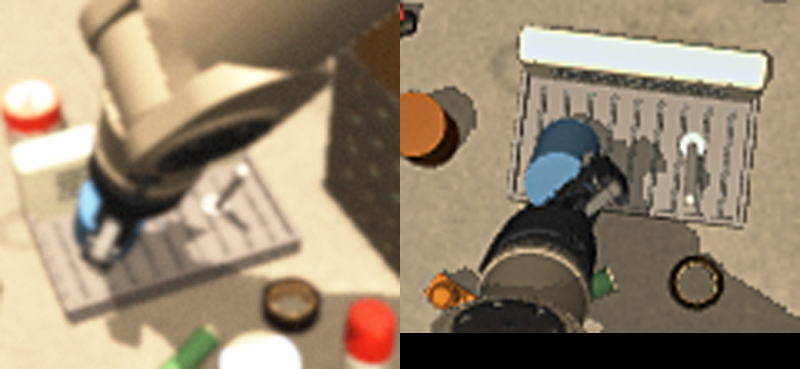

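Call:
move_arm(plan=[{"delta_pos": [0.12, 0, 0], "delta_rot": [0, 0, 0], "claw": 1}, {"delta_pos": [0.12, 0, 0], "claw": 1, "delta_rot": [0, 0, 0]}, {"delta_pos": [0, 0, 0], "claw": 1, "delta_rot": [0, 0, 0]}])

```text
t: 17.9
eef_pos: [0.6622, 0.0846, 0.07]
eef_rot: [0.807, 0.149, -0.48, 0.31]
ft_force: [-22.4, -2.7, 29.1]
width: 0.0568
```

Call:
move_arm(plan=[{"delta_pos": [-0.15, 0, 0], "delta_rot": [0, 0, 0], "claw": 1}, {"delta_pos": [0, 0, 0], "claw": 0.1, "delta_rot": [0, 0, 0]}, {"delta_pos": [0, 0, 0], "claw": -0.9, "delta_rot": [0, 0, 0]}, {"delta_pos": [0, 0, 0], "claw": -0.9, "delta_rot": [0, 0, 0]}, {"delta_pos": [0, 0, 0], "claw": -0.9, "delta_rot": [0, 0, 0]}])

```text
t: 18.32
eef_pos: [0.6616, 0.0844, 0.07]
eef_rot: [0.806, 0.149, -0.481, 0.309]
ft_force: [0.6, -0.1, 0.2]
width: 0.0811
```

```bash
python3 look.py u 190 110 130 120 190 120 120 100
```

```text
18.32 pos [0.6616 0.0844 0.07  ] w 0.0811 F [ 0.6 -0.1  0.2] q [-0.03  0.46 -0.38  2.1   1.27  0.4  -2.37]
```

View pics/u.png

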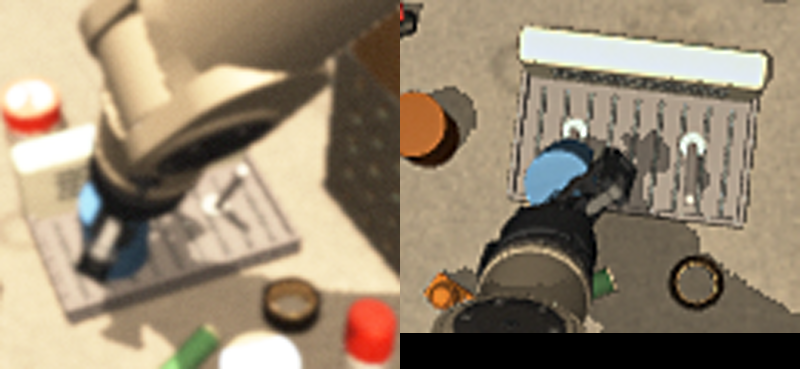

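Call:
move_arm(plan=[{"delta_pos": [-0.4, 0, 0], "delta_rot": [0, 0, 0], "claw": -1}, {"delta_pos": [-0.6, 0, 0], "claw": -1, "delta_rot": [0, 0, 0]}, {"delta_pos": [-0.8, 0, 0], "claw": -1, "delta_rot": [0, 0, 0]}, {"delta_pos": [-0.8, 0, 0], "claw": -1, "delta_rot": [0, 0, 0]}, {"delta_pos": [-1, 0, 0], "claw": -1, "delta_rot": [0, 0, 0]}])

```text
t: 18.83
eef_pos: [0.6253, 0.0885, 0.1323]
eef_rot: [0.806, 0.15, -0.482, 0.309]
ft_force: [-0.1, 0.1, 0.6]
width: 0.0855
```

```bash
python3 look.py v 190 110 130 120 190 120 120 100; python3 -c "
from h import *
Rt=down(-np.pi/2-.115)*Ro.from_rotvec([-.5,0,0])
p=rep([.4721,.0529,.17],Rt); plan(p,Rt,12)"
```

```text
18.83 pos [0.6253 0.0885 0.1323] w 0.0855 F [-0.1  0.1  0.6] q [ 0.04  0.31 -0.48  2.13  1.01  0.46 -2.14]
rot/row [ 0.306 -0.435 -0.329] target [0.4647 0.0499 0.148 ]
[-0.37 -0.22  0.55]
[-0.35 -0.21  0.56]
[-0.32 -0.21  0.58]
[-0.29 -0.2   0.6 ]
[-0.27 -0.19  0.61]
[-0.24 -0.19  0.63]
[-0.22 -0.18  0.64]
[-0.19 -0.17  0.65]
[-0.16 -0.15  0.66]
[-0.13 -0.14  0.67]
[-0.11 -0.13  0.68]
[-0.08 -0.12  0.68]
```

View pics/v.png

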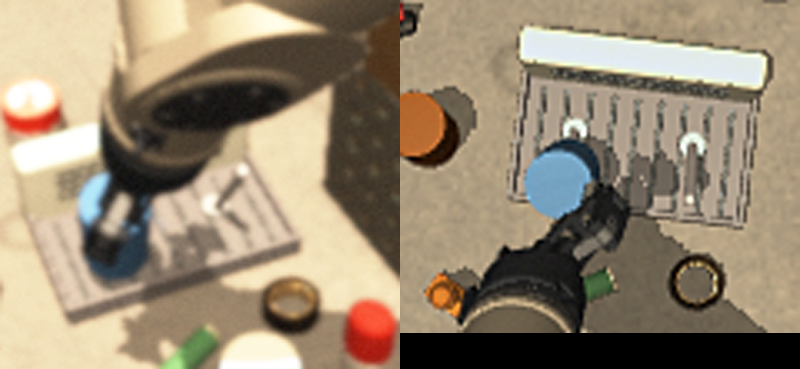

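Call:
move_arm(plan=[{"delta_pos": [-1, 0, 0], "delta_rot": [0, 0, 0], "claw": -0.9}, {"delta_pos": [-1, 0, 0], "claw": -0.9, "delta_rot": [0, 0, 0]}, {"delta_pos": [-1, 0, 0], "claw": -0.9, "delta_rot": [0, 0, 0]}, {"delta_pos": [-0.5, 0, 0], "claw": -0.9, "delta_rot": [0, 0, 0]}])

```text
t: 19.27
eef_pos: [0.5915, 0.093, 0.1946]
eef_rot: [0.807, 0.149, -0.481, 0.31]
ft_force: [0.3, 0.8, 0.1]
width: 0.0811
```

```bash
python3 look.py w 190 110 130 120 190 120 120 100; python3 -c "
from h import *
Rt=down(-np.pi/2-.115)*Ro.from_rotvec([-.8,0,0])
p=rep([.4721,.0529,.17],Rt); plan(p,Rt,10)"
```

```text
19.27 pos [0.5915 0.093  0.1946] w 0.0811 F [0.3 0.8 0.1] q [ 0.12  0.17 -0.58  2.14  0.76  0.53 -1.93]
rot/row [-0.001 -0.454 -0.467] target [0.4659 0.0478 0.148 ]
[-0.1  -0.25  0.66]
[-0.06 -0.25  0.66]
[-0.03 -0.26  0.66]
[ 0.   -0.26  0.66]
[ 0.04 -0.26  0.66]
[ 0.07 -0.25  0.66]
[ 0.1  -0.25  0.66]
[ 0.14 -0.25  0.65]
[ 0.17 -0.24  0.65]
[ 0.2  -0.23  0.64]
```

View pics/w.png

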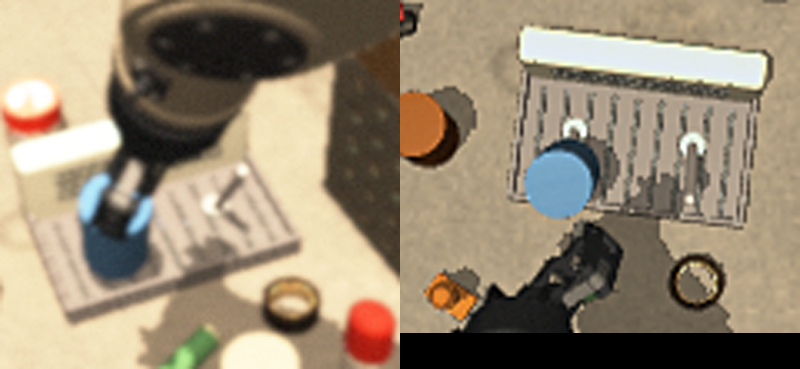

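Call:
move_arm(plan=[{"delta_pos": [-0.1, -0.25, 0.66], "delta_rot": [0, -0.45, -0.47], "claw": -0.9}, {"delta_pos": [-0.06, -0.25, 0.66], "claw": -0.9, "delta_rot": [0, -0.45, -0.47]}, {"delta_pos": [-0.03, -0.26, 0.66], "claw": -0.9, "delta_rot": [0, -0.45, -0.47]}, {"delta_pos": [0, -0.26, 0.66], "claw": -0.9, "delta_rot": [0, -0.45, -0.47]}, {"delta_pos": [0.04, -0.26, 0.66], "claw": -0.9, "delta_rot": [0, -0.45, -0.47]}])

```text
t: 19.78
eef_pos: [0.5277, 0.0694, 0.1688]
eef_rot: [0.741, 0.196, -0.58, 0.275]
ft_force: [-0.7, -0.2, -0.9]
width: 0.0814
```

Call:
move_arm(plan=[{"delta_pos": [0.07, -0.25, 0.66], "delta_rot": [0, -0.45, -0.47], "claw": -0.9}, {"delta_pos": [0.1, -0.25, 0.66], "claw": -0.9, "delta_rot": [0, -0.45, -0.47]}, {"delta_pos": [0.14, -0.25, 0.65], "claw": -0.9, "delta_rot": [0, -0.45, -0.47]}, {"delta_pos": [0.17, -0.24, 0.65], "claw": -0.9, "delta_rot": [0, -0.45, -0.47]}, {"delta_pos": [0.2, -0.23, 0.64], "claw": -0.9, "delta_rot": [0, -0.45, -0.47]}])

```text
t: 20.2
eef_pos: [0.4645, 0.0465, 0.1456]
eef_rot: [-0.665, -0.239, 0.668, -0.236]
ft_force: [0.4, 0.7, 0.3]
width: 0.081
```

```bash
python3 look.py x 200 130 140 130 190 120 120 125; python3 -c "
from h import *
Rt=down(-np.pi/2-.115)*Ro.from_rotvec([-.8,0,0])
p=rep([.4721,.0529,.04],Rt); go(p,Rt)"
```

```text
20.2 pos [0.4645 0.0465 0.1456] w 0.081 F [0.4 0.7 0.3] q [ 0.37  0.26 -0.68  2.05  0.21  0.9  -1.31]
tool axes x,y,z (cols)
 [[-0.006  0.631 -0.776]
 [ 0.003 -0.776 -0.631]
 [-1.    -0.006  0.003]]
d world [ 0.0014  0.0022 -0.1269] tool units [ 6.346e+00 -3.000e-03 -1.390e-01]
rotvec tool units [-0.03   0.032  0.073]
```

View pics/x.png

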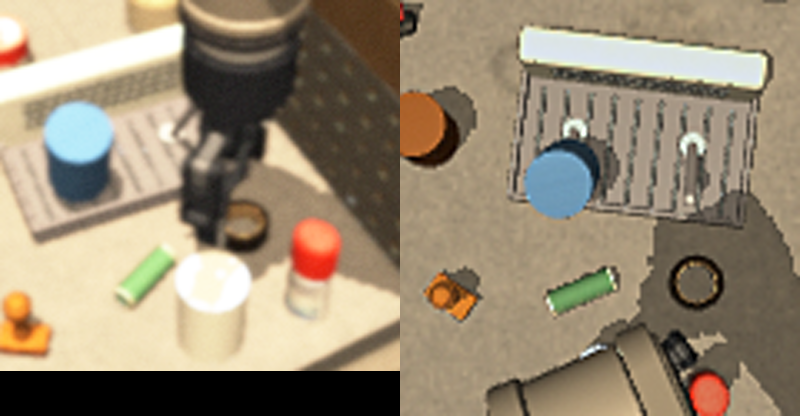

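Call:
move_arm(plan=[{"delta_pos": [1, 0, -0.14], "delta_rot": [0, 0.03, 0.07], "claw": -0.9}, {"delta_pos": [1, 0, 0], "claw": -0.9, "delta_rot": [0, 0, 0]}, {"delta_pos": [1, 0, 0], "claw": -0.9, "delta_rot": [0, 0, 0]}, {"delta_pos": [0, 0, 0], "claw": -0.9, "delta_rot": [0, 0, 0]}])

```text
t: 20.63
eef_pos: [0.4651, 0.0491, 0.0835]
eef_rot: [-0.666, -0.238, 0.666, -0.238]
ft_force: [-1.8, -0.1, -0.9]
width: 0.0812
```

```bash
python3 look.py y 220 160 110 110 190 120 120 125; python3 -c "
from h import *
Rt=down(-np.pi/2-.115)*Ro.from_rotvec([-.8,0,0])
p=rep([.4721,.0529,.04],Rt); go(p,Rt)"
```

```text
20.63 pos [0.4651 0.0491 0.0835] w 0.0812 F [-1.8 -0.1 -0.9] q [ 0.31  0.36 -0.64  2.1   0.31  0.77 -1.41]
tool axes x,y,z (cols)
 [[ 0.003  0.634 -0.774]
 [ 0.001 -0.774 -0.634]
 [-1.     0.001 -0.003]]
d world [-0.0011 -0.0019 -0.0685] tool units [3.426 0.033 0.113]
rotvec tool units [ 0.015 -0.034 -0.014]
```

View pics/y.png

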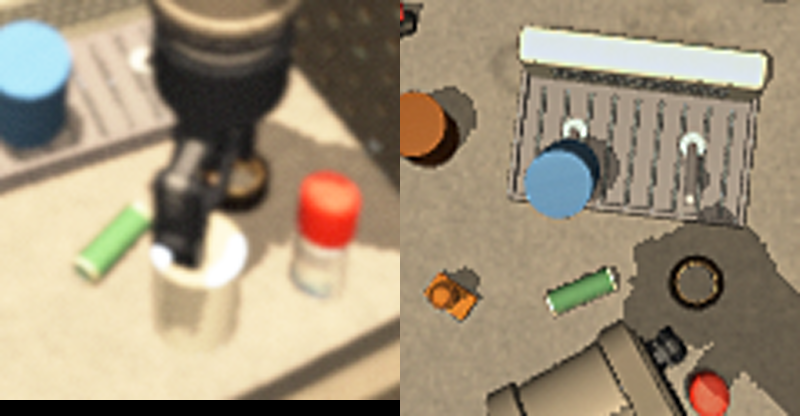

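```bash
python3 - <<'E'
from h import *
s=state();R=Ro.from_quat(s["eef_rot"]);S=get_image("scene")
x0,y0,k=240,200,9
im=cv2.resize(S["img"][y0:y0+60,x0:x0+75,::-1],None,fx=k,fy=k,interpolation=cv2.INTER_CUBIC)
def dot(X,c):
    p=(proj(S,X)[0]-[x0,y0]+.5)*k; cv2.circle(im,tuple(int(i) for i in p),4,c,-1)
for y in (-.0405,-.055):
    for z in (-.019,.003): dot(np.array(s["eef_pos"])+R.apply([-.033,y,z]),(0,0,255))
for a in np.linspace(0,6.283,24): dot([.4721+.029*np.cos(a),.0529+.029*np.sin(a),.085],(255,0,0))
cv2.imwrite("pics/y2.png",im)
E
```

```text
(no output)
```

View pics/y2.png

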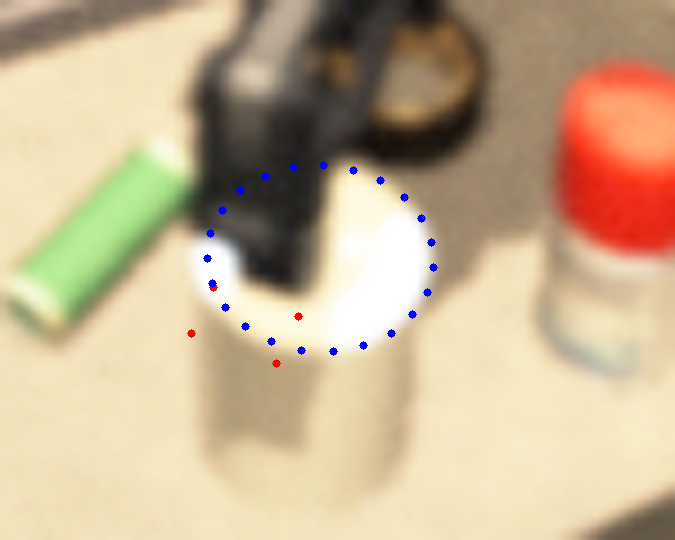

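Call:
move_arm(plan=[{"delta_pos": [0.7, 0, 0.05], "delta_rot": [0, 0, 0], "claw": -1}, {"delta_pos": [0.7, 0, 0], "claw": -1, "delta_rot": [0, 0, 0]}, {"delta_pos": [0.5, 0, 0], "claw": -1, "delta_rot": [0, 0, 0]}, {"delta_pos": [0, 0, 0], "claw": -1, "delta_rot": [0, 0, 0]}])

```text
t: 21.12
eef_pos: [0.4662, 0.0487, 0.0483]
eef_rot: [0.667, 0.238, -0.665, 0.238]
ft_force: [-0.5, -0.7, 0.2]
width: 0.0852
```

```bash
python3 look.py z 240 190 80 80 190 120 120 125
```

```text
21.12 pos [0.4662 0.0487 0.0483] w 0.0852 F [-0.5 -0.7  0.2] q [ 0.27  0.42 -0.61  2.13  0.37  0.69 -1.47]
```

View pics/z.png

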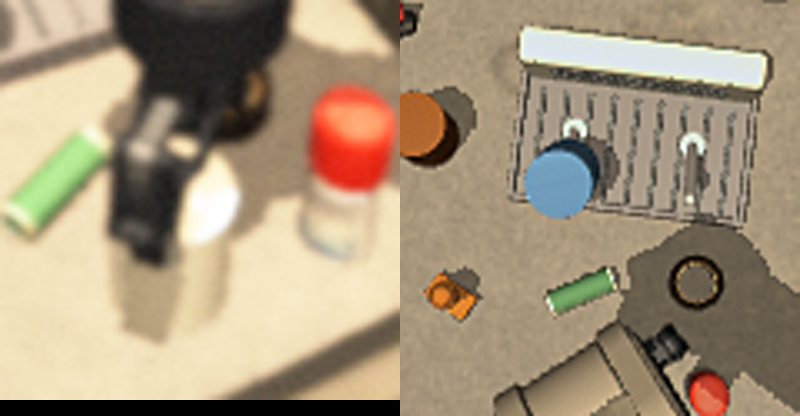

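Call:
move_arm(plan=[{"delta_pos": [0.6, 0, 0], "delta_rot": [0, 0, 0], "claw": -1}, {"delta_pos": [0.5, 0, 0], "claw": -1, "delta_rot": [0, 0, 0]}, {"delta_pos": [0.15, 0, 0], "claw": -1, "delta_rot": [0, 0, 0]}, {"delta_pos": [0, 0, 0], "claw": -1, "delta_rot": [0, 0, 0]}])

```text
t: 21.55
eef_pos: [0.4658, 0.0488, 0.0229]
eef_rot: [0.667, 0.238, -0.665, 0.238]
ft_force: [-0.6, 0.0, 0.1]
width: 0.0852
```

Call:
move_arm(plan=[{"delta_pos": [0, 0, 0], "delta_rot": [0, 0, 0], "claw": 1}, {"delta_pos": [0, 0, 0], "claw": 1, "delta_rot": [0, 0, 0]}, {"delta_pos": [0, 0, 0], "claw": 1, "delta_rot": [0, 0, 0]}, {"delta_pos": [0, 0, 0], "claw": 1, "delta_rot": [0, 0, 0]}])

```text
t: 21.88
eef_pos: [0.4672, 0.0489, 0.0245]
eef_rot: [0.668, 0.237, -0.664, 0.238]
ft_force: [0.6, -0.7, 3.7]
width: 0.0564
```

```bash
python3 look.py aa 240 190 80 80 190 120 120 125
```

```text
21.88 pos [0.4672 0.0489 0.0245] w 0.0564 F [ 0.6 -0.7  3.7] q [ 0.25  0.46 -0.58  2.14  0.41  0.64 -1.51]
```

View pics/aa.png

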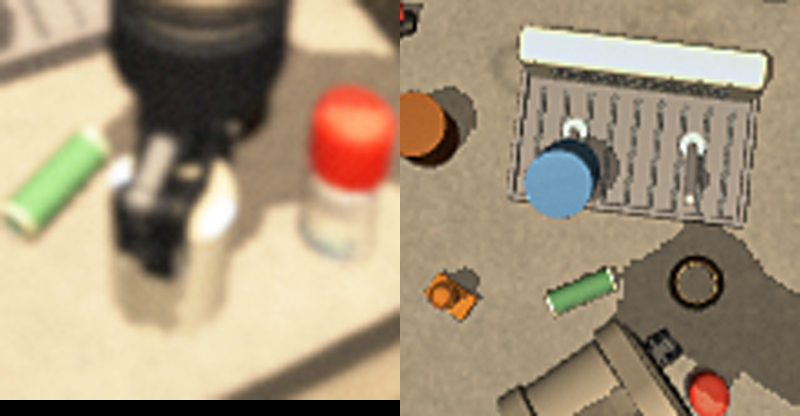

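Call:
move_arm(plan=[{"delta_pos": [-0.5, 0, 0], "delta_rot": [0, 0, 0], "claw": 1}, {"delta_pos": [-1, 0, 0], "claw": 1, "delta_rot": [0, 0, 0]}, {"delta_pos": [-1, 0, 0], "claw": 1, "delta_rot": [0, 0, 0]}, {"delta_pos": [-1, 0, 0], "claw": 1, "delta_rot": [0, 0, 0]}, {"delta_pos": [-1, 0, 0], "claw": 1, "delta_rot": [0, 0, 0]}])

```text
t: 22.4
eef_pos: [0.4657, 0.0489, 0.1151]
eef_rot: [0.667, 0.238, -0.665, 0.238]
ft_force: [-0.3, -0.3, -1.2]
width: 0.0559
```

Call:
move_arm(plan=[{"delta_pos": [-1, 0, 0], "delta_rot": [0, 0, 0], "claw": 1}, {"delta_pos": [-1, 0, 0], "claw": 1, "delta_rot": [0, 0, 0]}, {"delta_pos": [-0.5, 0, 0], "claw": 1, "delta_rot": [0, 0, 0]}])

```text
t: 22.65
eef_pos: [0.4668, 0.0491, 0.1664]
eef_rot: [0.668, 0.237, -0.664, 0.238]
ft_force: [0.4, 1.1, -1.7]
width: 0.0561
```

```bash
python3 look.py ab 200 130 130 120 190 120 120 125; python3 -c "
from h import *
p,R=hangr(TR,.1,-.8); plan(p,R,12)"
```

```text
22.65 pos [0.4668 0.0491 0.1664] w 0.0561 F [ 0.4  1.1 -1.7] q [ 0.38  0.23 -0.7   2.03  0.19  0.94 -1.3 ]
rot/row [0.    0.374 0.387] target [ 0.5984 -0.018   0.1586]
[ 0.03  0.56 -0.25]
[ 0.06  0.56 -0.25]
[ 0.08  0.56 -0.24]
[ 0.11  0.56 -0.24]
[ 0.13  0.55 -0.24]
[ 0.16  0.55 -0.23]
[ 0.18  0.54 -0.23]
[ 0.2   0.54 -0.22]
[ 0.23  0.53 -0.22]
[ 0.25  0.52 -0.21]
[ 0.27  0.51 -0.2 ]
[ 0.29  0.51 -0.19]
```

View pics/ab.png

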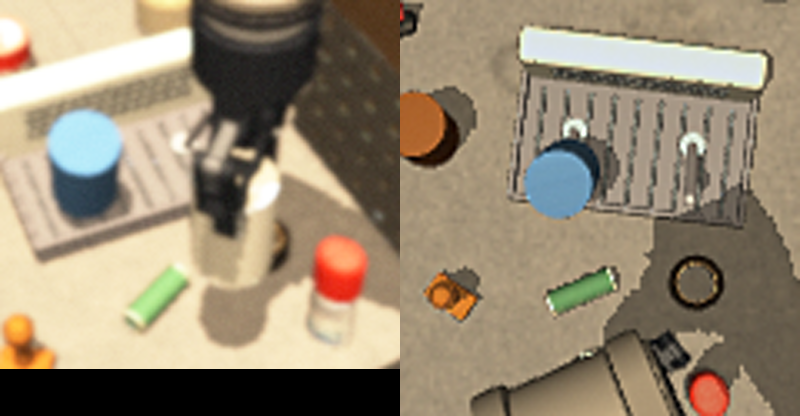

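```bash
python3 -c "
from h import *
T=get_image('top')
for u,v in ((487,258),(490,400),(515,258)): print(ray(T,u*.64,v*.64,.18),ray(T,u*.64,v*.64,.0))"
```

```text
[ 0.65843474 -0.10685348  0.18      ] [ 0.68264291 -0.13244081  0.        ]
[ 0.42181378 -0.11273846  0.18      ] [ 0.40092241 -0.13944745  0.        ]
[ 0.65898776 -0.15381782  0.18      ] [ 0.68330134 -0.18835647  0.        ]
```

Call:
move_arm(plan=[{"delta_pos": [0, 0.56, -0.25], "delta_rot": [0, 0.375, 0.387], "claw": 1}, {"delta_pos": [0.03, 0.56, -0.25], "claw": 1, "delta_rot": [0, 0.375, 0.387]}, {"delta_pos": [0.06, 0.56, -0.24], "claw": 1, "delta_rot": [0, 0.375, 0.387]}, {"delta_pos": [0.1, 0.56, -0.24], "claw": 1, "delta_rot": [0, 0.375, 0.387]}, {"delta_pos": [0.13, 0.55, -0.24], "claw": 1, "delta_rot": [0, 0.375, 0.387]}])

```text
t: 23.22
eef_pos: [0.5201, 0.0206, 0.161]
eef_rot: [0.731, 0.203, -0.593, 0.27]
ft_force: [0.7, -1.0, -1.7]
width: 0.056
```

```bash
python3 look.py ac 100 0 300 290 150 90 250 170
```

```text
23.22 pos [0.5201 0.0206 0.161 ] w 0.056 F [ 0.7 -1.  -1.7] q [ 0.39  0.2  -0.66  2.09  0.31  0.7  -1.35]
```

View pics/ac.png

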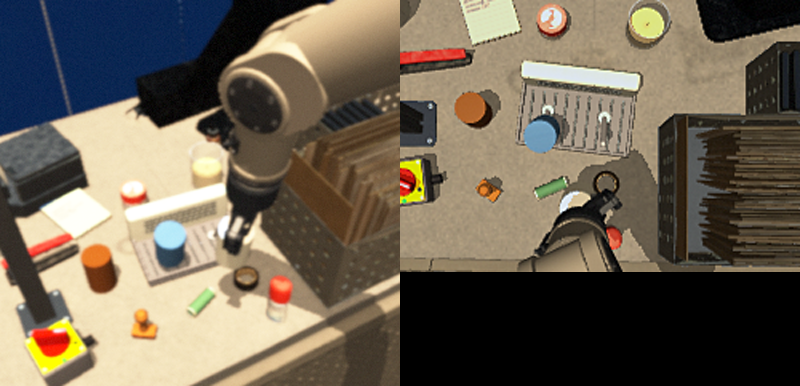

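Call:
move_arm(plan=[{"delta_pos": [0.16, 0.55, -0.23], "delta_rot": [0, 0.375, 0.387], "claw": 1}, {"delta_pos": [0.18, 0.54, -0.23], "claw": 1, "delta_rot": [0, 0.375, 0.387]}, {"delta_pos": [0.2, 0.54, -0.22], "claw": 1, "delta_rot": [0, 0.375, 0.387]}, {"delta_pos": [0.23, 0.53, -0.22], "claw": 1, "delta_rot": [0, 0.375, 0.387]}, {"delta_pos": [0.25, 0.52, -0.21], "claw": 1, "delta_rot": [0, 0.375, 0.387]}])

```text
t: 23.73
eef_pos: [0.5751, -0.0068, 0.1581]
eef_rot: [0.787, 0.165, -0.514, 0.299]
ft_force: [0.4, -1.2, -2.2]
width: 0.0562
```

Call:
move_arm(plan=[{"delta_pos": [0.25, 0.5, -0.2], "delta_rot": [0, 0.375, 0.387], "claw": 1}, {"delta_pos": [0.25, 0.5, -0.2], "claw": 1, "delta_rot": [0, 0.375, 0.387]}, {"delta_pos": [0, 0, 0], "claw": 1, "delta_rot": [0, 0, 0]}])

```text
t: 23.98
eef_pos: [0.5954, -0.0184, 0.1569]
eef_rot: [0.806, 0.149, -0.482, 0.31]
ft_force: [0.1, 1.1, -2.9]
width: 0.0561
```

```bash
python3 look.py ad 190 110 130 120 190 120 120 100
python3 -c "
from h import *
p,R=hangr(TR,.1,-.8);go(p,R)
p,R=hangr(TR,.0,-.8);go(p,R)
"
```

```text
23.98 pos [ 0.5954 -0.0184  0.1569] w 0.0561 F [ 0.1  1.1 -2.9] q [ 0.27  0.2  -0.47  2.2   0.75  0.34 -1.71]
tool axes x,y,z (cols)
 [[ 0.491  0.54  -0.683]
 [-0.056 -0.763 -0.644]
 [-0.869  0.355 -0.345]]
d world [ 0.0026 -0.0009  0.0006] tool units [ 0.039  0.113 -0.072]
rotvec tool units [0.009 0.052 0.063]
tool axes x,y,z (cols)
 [[ 0.491  0.54  -0.683]
 [-0.056 -0.763 -0.644]
 [-0.869  0.355 -0.345]]
d world [ 0.0523 -0.0066 -0.086 ] tool units [ 5.039  0.138 -0.092]
rotvec tool units [0.009 0.052 0.063]
```

View pics/ad.png

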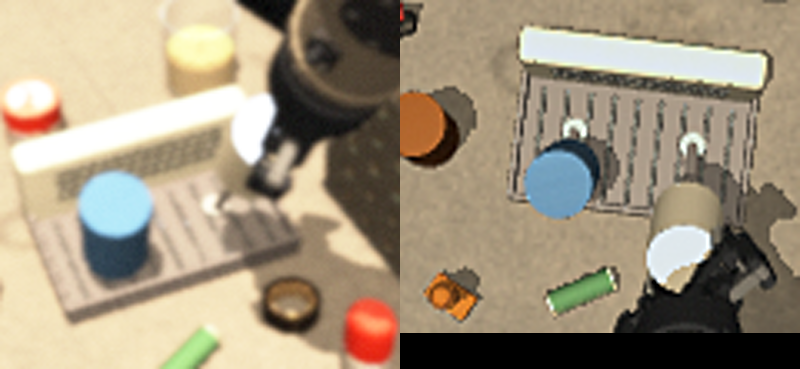

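Call:
move_arm(plan=[{"delta_pos": [0.8, 0.12, -0.08], "delta_rot": [0, 0.05, 0.05], "claw": 1}, {"delta_pos": [0.8, 0, 0], "claw": 1, "delta_rot": [0, 0, 0]}, {"delta_pos": [0.8, 0, 0], "claw": 1, "delta_rot": [0, 0, 0]}, {"delta_pos": [0.8, 0, 0], "claw": 1, "delta_rot": [0, 0, 0]}, {"delta_pos": [0, 0, 0], "claw": 1, "delta_rot": [0, 0, 0]}])

```text
t: 24.5
eef_pos: [0.6309, -0.0217, 0.1027]
eef_rot: [0.807, 0.149, -0.479, 0.31]
ft_force: [0.5, 0.4, -1.7]
width: 0.0562
```

```bash
python3 look.py ae 190 110 130 120 190 120 120 100
python3 -c "
from h import *
p,R=hangr(TR,.0,-.8);go(p,R)
"
```

```text
24.5 pos [ 0.6309 -0.0217  0.1027] w 0.0562 F [ 0.5  0.4 -1.7] q [ 0.13  0.33 -0.31  2.18  1.07  0.26 -2.02]
tool axes x,y,z (cols)
 [[ 0.498  0.538 -0.681]
 [-0.056 -0.763 -0.644]
 [-0.865  0.359 -0.35 ]]
d world [ 0.0171 -0.0023 -0.0329] tool units [ 1.856 -0.04   0.067]
rotvec tool units [ 0.007 -0.02  -0.002]
```

View pics/ae.png

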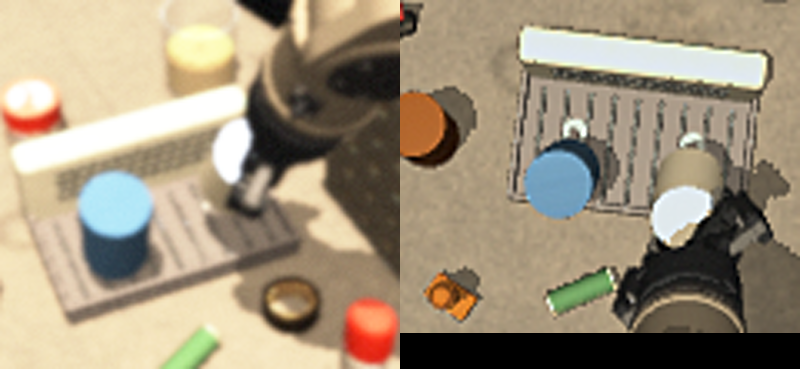

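Call:
move_arm(plan=[{"delta_pos": [0.6, 0, 0], "delta_rot": [0, 0, 0], "claw": 1}, {"delta_pos": [0.6, 0, 0], "claw": 1, "delta_rot": [0, 0, 0]}, {"delta_pos": [0.4, 0, 0], "claw": 1, "delta_rot": [0, 0, 0]}, {"delta_pos": [0, 0, 0], "claw": 1, "delta_rot": [0, 0, 0]}])

```text
t: 24.93
eef_pos: [0.6473, -0.0237, 0.0775]
eef_rot: [0.808, 0.148, -0.478, 0.31]
ft_force: [0.2, 0.4, -1.7]
width: 0.0561
```

Call:
move_arm(plan=[{"delta_pos": [0.2, 0, 0], "delta_rot": [0, 0, 0], "claw": 1}, {"delta_pos": [0.12, 0, 0], "claw": 1, "delta_rot": [0, 0, 0]}, {"delta_pos": [0, 0, 0], "claw": 1, "delta_rot": [0, 0, 0]}])

```text
t: 25.18
eef_pos: [0.6506, -0.024, 0.0732]
eef_rot: [0.809, 0.148, -0.477, 0.31]
ft_force: [-4.4, -0.2, 2.5]
width: 0.0563
```

```bash
python3 look.py af 190 110 130 120 190 120 120 100
python3 -c "
from h import *
p,R=hangr(TR,.0,-.8);go(p,R)
"
```

```text
25.18 pos [ 0.6506 -0.024   0.0732] w 0.0563 F [-4.4 -0.2  2.5] q [ 0.06  0.41 -0.22  2.16  1.29  0.21 -2.24]
tool axes x,y,z (cols)
 [[ 0.501  0.536 -0.68 ]
 [-0.056 -0.763 -0.644]
 [-0.864  0.361 -0.352]]
d world [-0.0025  0.0002 -0.0013] tool units [-0.009 -0.1    0.102]
rotvec tool units [-0.    -0.05  -0.028]
```

Call:
move_arm(plan=[{"delta_pos": [0.06, 0, 0], "delta_rot": [0, 0, 0], "claw": 1}, {"delta_pos": [-0.06, 0, 0], "claw": 0.1, "delta_rot": [0, 0, 0]}, {"delta_pos": [0, 0, 0], "claw": -0.9, "delta_rot": [0, 0, 0]}, {"delta_pos": [0, 0, 0], "claw": -0.9, "delta_rot": [0, 0, 0]}, {"delta_pos": [0, 0, 0], "claw": -0.9, "delta_rot": [0, 0, 0]}])

```text
t: 25.7
eef_pos: [0.6507, -0.0242, 0.0724]
eef_rot: [0.808, 0.148, -0.478, 0.31]
ft_force: [-0.3, -0.7, 0.1]
width: 0.0814
```

Call:
move_arm(plan=[{"delta_pos": [-0.4, 0, 0], "delta_rot": [0, 0, 0], "claw": -1}, {"delta_pos": [-0.6, 0, 0], "claw": -1, "delta_rot": [0, 0, 0]}, {"delta_pos": [-0.8, 0, 0], "claw": -1, "delta_rot": [0, 0, 0]}, {"delta_pos": [-0.8, 0, 0], "claw": -1, "delta_rot": [0, 0, 0]}, {"delta_pos": [-1, 0, 0], "claw": -1, "delta_rot": [0, 0, 0]}])

```text
t: 26.12
eef_pos: [0.6139, -0.02, 0.1341]
eef_rot: [0.808, 0.149, -0.478, 0.31]
ft_force: [0.6, -1.5, 0.2]
width: 0.085
```

Call:
move_arm(plan=[{"delta_pos": [-1, 0, 0], "delta_rot": [0, 0, 0], "claw": -0.9}, {"delta_pos": [-1, 0, 0], "claw": -0.9, "delta_rot": [0, 0, 0]}, {"delta_pos": [-1, 0, 0], "claw": -0.9, "delta_rot": [0, 0, 0]}, {"delta_pos": [-0.5, 0, 0], "claw": -0.9, "delta_rot": [0, 0, 0]}])

```text
t: 26.45
eef_pos: [0.5793, -0.0158, 0.1967]
eef_rot: [0.809, 0.148, -0.477, 0.311]
ft_force: [1.1, -0.4, 0.7]
width: 0.0812
```

```bash
python3 look.py ag 190 110 130 120 190 120 120 100
```

```text
26.45 pos [ 0.5793 -0.0158  0.1967] w 0.0812 F [ 1.1 -0.4  0.7] q [ 0.38  0.11 -0.58  2.2   0.57  0.39 -1.54]
```

View pics/ag.png

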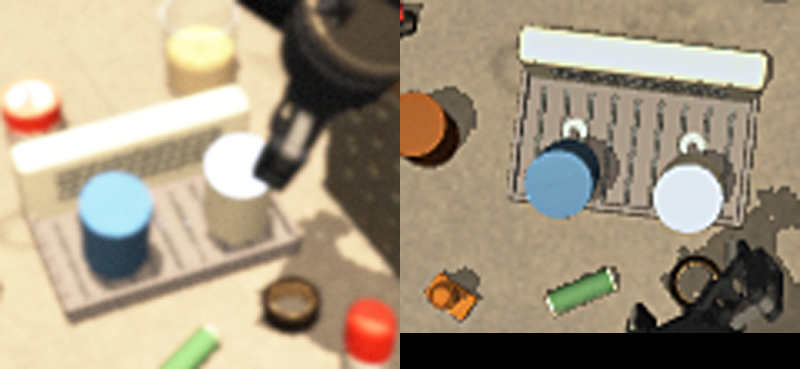

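```bash
python3 - <<'E'
from h import *
T=get_image("top");S=get_image("scene")
k=400/120;ks=400/130
t=lambda x,y:((x-400+.5)/k-.5+190,(y+.5)/k-.5+120)
s=lambda x,y:((x+.5)/ks-.5+190,(y+.5)/ks-.5+110)
for n,a,b,tip in (("blue",t(559,186),s(116,203),TL),("white",t(688,198),s(240,164),TR)):
    X=tri([T,S],[a,b]); print(n,X.round(4),"minus tip",(X-tip).round(4),proj(T,X)-a,proj(S,X)-b)
    cv2
for n,im,x0,y0,w,h in (("t",T["img"],220,150,85,50),("s",S["img"],205,140,85,70)):
    cv2.imwrite(f"pics/ah{n}.png",cv2.resize(im[y0:y0+h,x0:x0+w,::-1],None,fx=8,fy=8,interpolation=cv2.INTER_CUBIC))
E
```

```text
blue [0.6348 0.0929 0.1287] minus tip [-0.0024  0.0004  0.0067] [[-0.48807069 -0.26527639]] [[0.63242704 0.03499489]]
white [ 0.6262 -0.0145  0.1283] minus tip [0.0012 0.002  0.0063] [[-0.49370702 -0.29995479]] [[0.63904961 0.02204284]]
```

View pics/ahs.png

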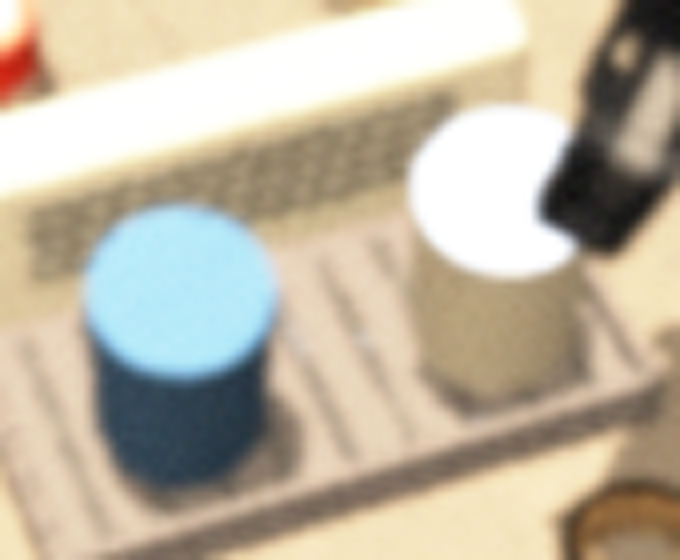

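```bash
python3 -c "
from h import *
Rt=down(-np.pi/2+.15+1.047); plan([.5511,.3427,.17],Rt,20)"
```

```text
rot/row [-0.313 -0.164 -0.29 ] target [0.5511 0.3427 0.17  ]
[-0.03 -0.75 -0.51]
[-0.02 -0.73 -0.53]
[-0.01 -0.72 -0.54]
[-0.   -0.71 -0.56]
[ 0.   -0.69 -0.58]
[ 0.01 -0.68 -0.6 ]
[ 0.02 -0.66 -0.61]
[ 0.03 -0.65 -0.63]
[ 0.03 -0.63 -0.65]
[ 0.04 -0.61 -0.66]
[ 0.04 -0.59 -0.68]
[ 0.05 -0.58 -0.69]
[ 0.05 -0.56 -0.71]
[ 0.06 -0.54 -0.72]
[ 0.06 -0.52 -0.74]
[ 0.06 -0.5  -0.75]
[ 0.06 -0.48 -0.76]
[ 0.06 -0.46 -0.78]
[ 0.06 -0.44 -0.79]
[ 0.06 -0.42 -0.8 ]
```

Call:
move_arm(plan=[{"delta_pos": [-0.7, -0.75, -0.51], "delta_rot": [-0.31, -0.16, -0.29], "claw": -0.3}, {"delta_pos": [-0.7, -0.73, -0.53], "claw": -0.3, "delta_rot": [-0.31, -0.16, -0.29]}, {"delta_pos": [-0.3, -0.72, -0.54], "claw": -0.3, "delta_rot": [-0.31, -0.16, -0.29]}, {"delta_pos": [0, -0.71, -0.56], "claw": -0.3, "delta_rot": [-0.31, -0.16, -0.29]}, {"delta_pos": [0, -0.69, -0.58], "claw": -0.3, "delta_rot": [-0.31, -0.16, -0.29]}])

```text
t: 27.07
eef_pos: [0.5566, 0.0758, 0.2166]
eef_rot: [0.761, 0.215, -0.511, 0.336]
ft_force: [0.7, -0.2, 0.0]
width: 0.0555
```

Call:
move_arm(plan=[{"delta_pos": [0, -0.68, -0.6], "delta_rot": [-0.31, -0.16, -0.29], "claw": -0.3}, {"delta_pos": [0, -0.66, -0.61], "claw": -0.3, "delta_rot": [-0.31, -0.16, -0.29]}, {"delta_pos": [0, -0.65, -0.63], "claw": -0.3, "delta_rot": [-0.31, -0.16, -0.29]}, {"delta_pos": [0, -0.63, -0.65], "claw": -0.3, "delta_rot": [-0.31, -0.16, -0.29]}, {"delta_pos": [0, -0.61, -0.66], "claw": -0.3, "delta_rot": [-0.31, -0.16, -0.29]}])

```text
t: 27.48
eef_pos: [0.5486, 0.1657, 0.2123]
eef_rot: [0.708, 0.279, -0.54, 0.359]
ft_force: [-0.2, -0.5, 0.4]
width: 0.0554
```

Call:
move_arm(plan=[{"delta_pos": [0, -0.59, -0.68], "delta_rot": [-0.31, -0.16, -0.29], "claw": -0.3}, {"delta_pos": [0, -0.58, -0.69], "claw": -0.3, "delta_rot": [-0.31, -0.16, -0.29]}, {"delta_pos": [0, -0.56, -0.71], "claw": -0.3, "delta_rot": [-0.31, -0.16, -0.29]}, {"delta_pos": [0, -0.54, -0.72], "claw": -0.3, "delta_rot": [-0.31, -0.16, -0.29]}, {"delta_pos": [0, -0.52, -0.74], "claw": -0.3, "delta_rot": [-0.31, -0.16, -0.29]}])

```text
t: 27.9
eef_pos: [0.5405, 0.2555, 0.2115]
eef_rot: [0.65, 0.341, -0.564, 0.38]
ft_force: [0.2, -0.6, -0.5]
width: 0.0558
```

```bash
python3 look.py ai 100 120 200 160 110 130 160 110; python3 -c "
from h import *
Rt=down(-np.pi/2+.15+1.047); plan([.5511,.3427,.15],Rt,6)"
```

```text
27.9 pos [0.5405 0.2555 0.2115] w 0.0558 F [ 0.2 -0.6 -0.5] q [ 0.06  0.37 -0.8   1.79  0.4   1.01 -1.4 ]
rot/row [-0.256 -0.151 -0.235] target [0.5511 0.3427 0.15  ]
[ 0.53 -0.31 -0.62]
[ 0.53 -0.29 -0.63]
[ 0.53 -0.27 -0.64]
[ 0.53 -0.24 -0.66]
[ 0.52 -0.22 -0.67]
[ 0.52 -0.2  -0.68]
```

View pics/ai.png

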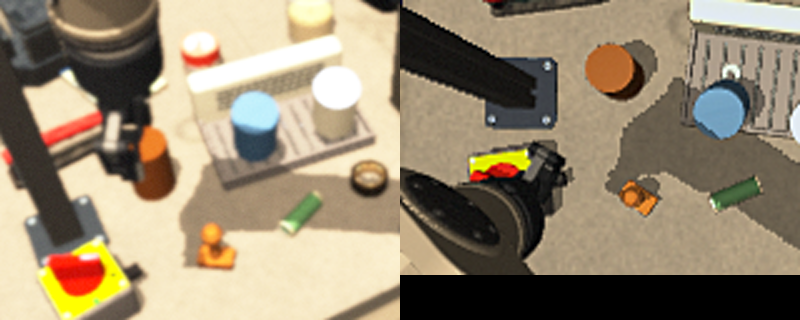

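Call:
move_arm(plan=[{"delta_pos": [0.3, -0.31, -0.62], "delta_rot": [-0.26, -0.15, -0.235], "claw": -0.1}, {"delta_pos": [0.4, -0.29, -0.63], "claw": -0.1, "delta_rot": [-0.26, -0.15, -0.235]}, {"delta_pos": [0.5, -0.27, -0.64], "claw": -0.1, "delta_rot": [-0.26, -0.15, -0.235]}, {"delta_pos": [0.5, -0.24, -0.66], "claw": -0.1, "delta_rot": [-0.26, -0.15, -0.235]}, {"delta_pos": [0.5, -0.22, -0.67], "claw": -0.1, "delta_rot": [-0.26, -0.15, -0.235]}])

```text
t: 28.42
eef_pos: [0.5493, 0.3244, 0.1685]
eef_rot: [0.596, 0.387, -0.582, 0.396]
ft_force: [0.2, 0.0, 1.2]
width: 0.0472
```

Call:
move_arm(plan=[{"delta_pos": [0.5, -0.2, -0.68], "delta_rot": [-0.25, -0.15, -0.235], "claw": 0}, {"delta_pos": [0, 0, 0], "claw": 0, "delta_rot": [0, 0, 0]}])

```text
t: 28.58
eef_pos: [0.55, 0.3402, 0.1567]
eef_rot: [-0.583, -0.398, 0.586, -0.399]
ft_force: [-0.2, 0.1, 0.3]
width: 0.0423
```

```bash
python3 look.py aj 100 200 90 90 110 160 90 80; python3 -c "
from h import *
Rt=down(-np.pi/2+.15+1.047); go([.5511,.3427,.059],Rt)"
```

```text
28.58 pos [0.55   0.3402 0.1567] w 0.0423 F [-0.2  0.1  0.3] q [-0.1   0.59 -0.79  1.62  0.45  1.13 -1.38]
tool axes x,y,z (cols)
 [[ 0.001  0.93  -0.368]
 [-0.003 -0.368 -0.93 ]
 [-1.     0.002  0.003]]
d world [ 0.0007  0.0042 -0.0999] tool units [ 4.994 -0.054 -0.221]
rotvec tool units [-0.037  0.033 -0.027]
```

View pics/aj.png

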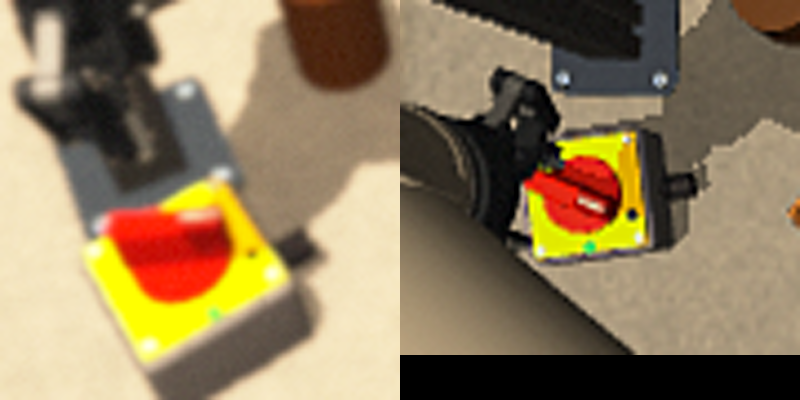

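Same geometry as when I let go of the handle. I'll descend and grip it.

Call:
move_arm(plan=[{"delta_pos": [1, -0.05, -0.2], "delta_rot": [0, 0.03, -0.03], "claw": 0}, {"delta_pos": [1, 0, 0], "claw": 0, "delta_rot": [0, 0, 0]}, {"delta_pos": [0.8, 0, 0], "claw": 0, "delta_rot": [0, 0, 0]}, {"delta_pos": [0.6, 0, 0], "claw": 0, "delta_rot": [0, 0, 0]}, {"delta_pos": [0.6, 0, 0], "claw": 0, "delta_rot": [0, 0, 0]}])

```text
t: 29.1
eef_pos: [0.5517, 0.3421, 0.0801]
eef_rot: [0.586, 0.397, -0.584, 0.398]
ft_force: [0.2, 0.3, 0.9]
width: 0.043
```

Call:
move_arm(plan=[{"delta_pos": [0.6, 0, 0], "delta_rot": [0, 0, 0], "claw": 0}, {"delta_pos": [0.3, 0, 0], "claw": 0, "delta_rot": [0, 0, 0]}, {"delta_pos": [0, 0, 0], "claw": 0, "delta_rot": [0, 0, 0]}])

```text
t: 29.35
eef_pos: [0.5508, 0.3425, 0.0612]
eef_rot: [-0.585, -0.398, 0.585, -0.398]
ft_force: [0.2, 0.3, -0.3]
width: 0.0426
```

Call:
move_arm(plan=[{"delta_pos": [0, 0, 0], "delta_rot": [0, 0, 0], "claw": 1}, {"delta_pos": [0, 0, 0], "claw": 1, "delta_rot": [0, 0, 0]}, {"delta_pos": [0, 0, 0], "claw": 1, "delta_rot": [0, 0, 0]}], grip_force=60)

```text
t: 29.6
eef_pos: [0.5527, 0.3436, 0.0638]
eef_rot: [0.586, 0.397, -0.583, 0.398]
ft_force: [-0.6, 0.1, 0.6]
width: 0.0113
```

```bash
python3 look.py ak 100 200 90 90 110 160 90 80; python3 - <<'E'
from h import *
# path for turning back about true axis
s=state();R=Ro.from_quat(s["eef_rot"]);p=np.array(s["eef_pos"]);c=p+R.apply([0,0,-.008])
print(c, (p-c))
Rt=down(-np.pi/2+.15)
go(c-Rt.apply([0,0,-.008]),Rt)
plan(p,Rt,15)
E
```

```text
29.6 pos [0.5527 0.3436 0.0638] w 0.0113 F [-0.6  0.1  0.6] q [-0.14  0.69 -0.73  1.69  0.54  0.98 -1.45]
[0.55551768 0.3510425  0.06374197] [-2.94420667e-03 -7.43847520e-03 -2.70877246e-05]
tool axes x,y,z (cols)
 [[ 0.003  0.93  -0.368]
 [ 0.002 -0.368 -0.93 ]
 [-1.     0.002 -0.003]]
d world [-0.005   0.0062  0.    ] tool units [-0.002 -0.346 -0.199]
rotvec tool units [ 1.3049e+01 -5.4000e-02 -5.0000e-03]
rot/row [ 0.87  -0.004 -0.   ] target [0.5526 0.3436 0.0637]
[0. 0. 0.]
[0. 0. 0.]
[0. 0. 0.]
[0. 0. 0.]
[0. 0. 0.]
[0. 0. 0.]
[0. 0. 0.]
[0. 0. 0.]
[0. 0. 0.]
[0. 0. 0.]
[0. 0. 0.]
[0. 0. 0.]
[0. 0. 0.]
[0. 0. 0.]
[0. 0. 0.]
```

View pics/ak.png

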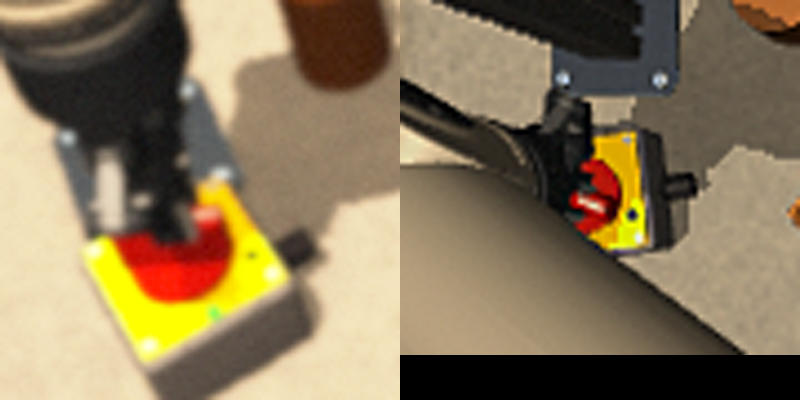

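Call:
move_arm(plan=[{"delta_pos": [0, -0.03, 0], "delta_rot": [0.87, 0, 0], "claw": 1}, {"delta_pos": [0, -0.03, 0], "claw": 1, "delta_rot": [0.87, 0, 0]}, {"delta_pos": [0, -0.03, 0], "claw": 1, "delta_rot": [0.87, 0, 0]}, {"delta_pos": [0, -0.03, 0], "claw": 1, "delta_rot": [0.87, 0, 0]}, {"delta_pos": [0, -0.03, 0], "claw": 1, "delta_rot": [0.87, 0, 0]}], grip_force=80)

```text
t: 30.12
eef_pos: [0.5506, 0.3449, 0.0638]
eef_rot: [0.647, 0.289, -0.644, 0.289]
ft_force: [3.2, -1.3, 3.0]
width: 0.0105
```

Call:
move_arm(plan=[{"delta_pos": [0, -0.03, 0], "delta_rot": [0.87, 0, 0], "claw": 1}, {"delta_pos": [0, -0.03, 0], "claw": 1, "delta_rot": [0.87, 0, 0]}, {"delta_pos": [0, -0.03, 0], "claw": 1, "delta_rot": [0.87, 0, 0]}, {"delta_pos": [0, -0.03, 0], "claw": 1, "delta_rot": [0.87, 0, 0]}, {"delta_pos": [0, -0.03, 0], "claw": 1, "delta_rot": [0.87, 0, 0]}])

```text
t: 30.53
eef_pos: [0.549, 0.3469, 0.0639]
eef_rot: [0.688, 0.173, -0.684, 0.172]
ft_force: [3.6, -2.2, 2.7]
width: 0.0103
```

Call:
move_arm(plan=[{"delta_pos": [0, -0.03, 0], "delta_rot": [0.87, 0, 0], "claw": 1}, {"delta_pos": [0, -0.03, 0], "claw": 1, "delta_rot": [0.87, 0, 0]}, {"delta_pos": [0, -0.03, 0], "claw": 1, "delta_rot": [0.87, 0, 0]}, {"delta_pos": [0, -0.03, 0], "claw": 1, "delta_rot": [0.87, 0, 0]}, {"delta_pos": [0, -0.03, 0], "claw": 1, "delta_rot": [0.87, 0, 0]}])

```text
t: 30.95
eef_pos: [0.5483, 0.3492, 0.0638]
eef_rot: [0.707, 0.052, -0.703, 0.051]
ft_force: [4.3, -3.4, 3.6]
width: 0.0101
```

```bash
python3 look.py al 100 200 90 90 110 160 90 80; python3 - <<'E'
from h import *
go([.547,.3486,.06],down(-np.pi/2+.15))
E
```

```text
30.95 pos [0.5483 0.3492 0.0638] w 0.0101 F [ 4.3 -3.4  3.6] q [-0.31  0.62 -0.49  1.7   0.36  0.91 -2.38]
tool axes x,y,z (cols)
 [[ 0.005  0.146 -0.989]
 [ 0.001 -0.989 -0.146]
 [-1.    -0.    -0.005]]
d world [-0.0013 -0.0005 -0.0038] tool units [0.19  0.016 0.07 ]
rotvec tool units [-0.041 -0.068  0.006]
```

View pics/al.png

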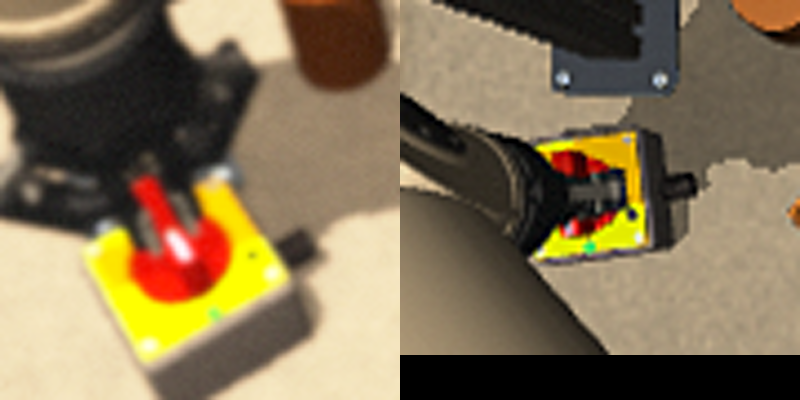

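Turned back to on. I'll release and retreat upward, then check.

Call:
move_arm(plan=[{"delta_pos": [0, 0, 0], "delta_rot": [0.1, 0, 0], "claw": 1}, {"delta_pos": [0, 0, 0], "claw": 0, "delta_rot": [0, 0, 0]}, {"delta_pos": [0, 0, 0], "claw": 0, "delta_rot": [0, 0, 0]}, {"delta_pos": [0, 0, 0], "claw": 0, "delta_rot": [0, 0, 0]}, {"delta_pos": [-0.5, 0, 0], "claw": 0, "delta_rot": [0, 0, 0]}])

```text
t: 31.47
eef_pos: [0.5439, 0.3493, 0.071]
eef_rot: [-0.704, -0.051, 0.706, -0.051]
ft_force: [-0.7, 0.1, -0.1]
width: 0.0423
```

Call:
move_arm(plan=[{"delta_pos": [-1, 0, 0], "delta_rot": [0, 0, 0], "claw": 0}, {"delta_pos": [-1, 0, 0], "claw": 0, "delta_rot": [0, 0, 0]}, {"delta_pos": [-1, 0, 0], "claw": 0, "delta_rot": [0, 0, 0]}, {"delta_pos": [-1, 0, 0], "claw": 0, "delta_rot": [0, 0, 0]}, {"delta_pos": [-1, 0, 0], "claw": 0, "delta_rot": [0, 0, 0]}])

```text
t: 31.88
eef_pos: [0.5451, 0.3502, 0.1743]
eef_rot: [0.706, 0.051, -0.705, 0.05]
ft_force: [-0.0, 0.0, -0.4]
width: 0.0427
```

```bash
python3 look.py am 100 120 220 160 110 130 190 120
```

```text
31.88 pos [0.5451 0.3502 0.1743] w 0.0427 F [-0.   0.  -0.4] q [-0.28  0.5  -0.54  1.62  0.28  1.1  -2.32]
```

View pics/am.png

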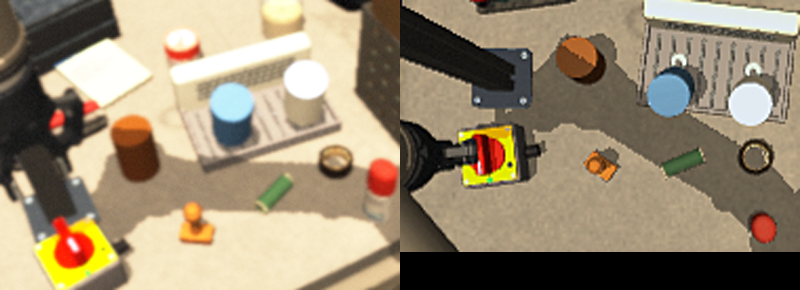

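```bash
python3 - <<'E'
from h import *
T=get_image("top")
cv2.imwrite("pics/an.png",cv2.resize(T["img"][180:225,130:180,::-1],None,fx=12,fy=12,interpolation=cv2.INTER_CUBIC))
for l in ("dropper","stamp","tape","coins"):
    for b in boxes_of(l,"top")[:2]: print(l,np.round(b["extent"],1),round(b["score"],2))
E
```

```text
dropper [275.2 231.2 289.4 249. ] 0.62
stamp [194.5 205.3 210.7 217. ] 0.64
stamp [227.6 160.7 244.8 184.9] 0.24
tape [267.8 196.1 283.8 210.6] 0.5
coins [233.5 205.4 254.9 212.3] 0.52
```

View pics/an.png

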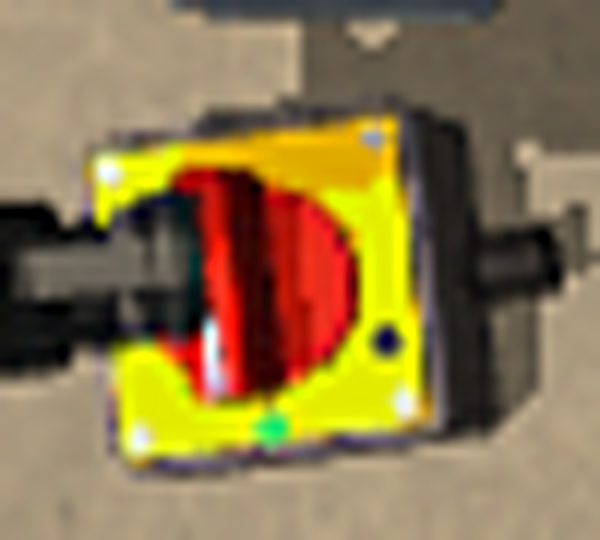

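The handle matches its starting picture: pointer end at (213,390), next to the green dot. The bystanders are in place, so I'm handing in.

```bash
python3 -c "
from bench import *
s=state();print(s['t'],s['ft_force']);print(close_job())"
```

```text
32.2333 [ 0.92919871 -0.99303316 -0.32374501]
the job is handed in; nothing more can be done
None
```

The job is handed in at about 32 s of the 72 s. I turned the isolator off, hung the blue tumbler on the left peg and the white one on the right, then turned the isolator back on.

**Last checks**
- **Tumblers:** I located both closed ends in the two cameras after letting go. The centre of each outer face came out 6–7 mm from its peg tip, which fits a cup resting fully on the peg.
- **Isolator:** the last enlarged picture looks the same as the starting one, with the pointer at the green dot.
- **Other things:** the dropper, stamp, tape and coins were found within a few pixels of where they started. I didn't touch the brown look-alike.
- **Arm:** it was clear of everything, with about 0 N at the wrist.

**What disagreed**
- **Tool position:** the real fingertips sat about 22 mm short of the reported TCP and 8 mm to one side. My first grip on the handle closed on nothing, just above the bar. I measured the offset and corrected for it in everything after that.
- **Joint limits:** two joints came close to their range, joint 7 at -2.84 rad (limit -2.96) and joint 6 at 0.21 rad (limit 0.17). I rolled the gripper about the cup's axis to move joint 7 away from its limit.
- **Push force:** pushing the blue tumbler home read about 37 N at the wrist, close to the 40 N limit for the arm or gripper body, though that push went through the held cup.

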